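# Free a locked heel press, load it and press the heels

## Robot

A 7-joint arm with a two-finger parallel gripper is mounted at the origin on the work surface. World frame = base frame: x ahead of the robot, y to its left, z up, the work surface at z = 0. Lengths are in m, angles in rad, forces in N, time in s.
With the tool pointing down it reaches from about 0.425 to 0.875 m from the base axis. Payload 4.7 kg.
Tool frame: the origin (TCP) lies midway between the tips of the shut fingers; the grasp point (between the pads) lies 19 mm behind it; z points along the fingers, y is the direction in which the jaws open and shut (so a half turn about z gives the same grasp; the last joint's range is limited). The gripper opens to 87 mm and grips with 3 to 60 N. Pads are 19 mm wide; open, the fingers measure 117 mm over their backs; the gripper's body (75 mm by 190 mm) begins 51 mm behind the grasp point.
Start: joints at [1.155, 0.321, -0.07, 1.45, 0.023, 1.371, -0.057], TCP at [0.271, -0.591, 0.2] pointing down, gripper open.
Joint ranges: [-2.86, 2.86], [-0.3, 2.09], [-1.38, 1.24], [0.06, 2.45], [-1.56, 4.7], [0.09, 2.05], [-2.69, 2.69]. Speed limits (rad/s): [2.57, 2.57, 3.14, 3.14, 3.14, 3.14, 3.14].

## Interface

Orientations are given as a rotation vector (axis times angle).
In Python, from bench import ctrl, optics gives the robot as it stands. The module is installed in compiled form; this text tells all that it offers.
- The arm moves only by the tool step_arm, never from a script. Its argument "deltas" is a list of rows, each a list of 7 numbers: the turn, a rotation vector about the tool's x, y, z in degrees, then the shift along the tool's x, y, z in mm, then the finger opening in mm, from 0 to 87. A call has exactly 8 rows; each row is the pose to reach, as a shift and turn from the pose commanded when the call began, along the tool's axes at that moment; what a row does not reach only later rows make up. A row lasts 1/8 s, in which the tool goes at most 62.5 mm and 10.7 degrees, less where a joint would pass 70% of its speed; a pose out of reach is approached as far as the arm can. A call with a gripper value outside its range is refused whole. The fingers move at their own pace and stop on an object; "newtons" is the grip in N (left out, the last holds). Time passes only in rows, so rows that repeat a pose let the fingers close, or fill a call up. It gives the time, the measured TCP pose, the force and the opening at its end, in the units of the state.
- ctrl.get_state(): the state, without advancing time (a new reading comes with each control period).
- optics.get_image(name): name is "side" or "top" or "wrist"; returns the picture (480x640x3 uint8, red, green, blue); there is no depth.
- optics.get_calibration(name): a dict with "K" (3x3 intrinsics, pixels), "R" (3x3) and "t" (3): a world point X has camera coordinates R X + t. Camera axes: x right, y down, z forward; pixel columns grow to the right and rows downward; lengths in m; the calibration is good to about 2 mm. A picture is of the moment at which its call begins: read the wrist's pose just before it. get_calibration takes no time and is no camera call; for the wrist camera it gives the pose at the moment of the call.
- ctrl.close_job(): hands the job in, once; it reports no verdict.
The state is a dict: "time": time; "joint_positions": joint angles; "qd": joint speeds; "joint_torque": joint torques, N m; "position": TCP position; "tool_rot": TCP orientation; "ft_force": force on the tool from outside, world axes, zero at the start; "torque": the same for the moment, N m; "grip_width": opening from 0.0 (shut) to 1.0 (fully open).
Only numpy, scipy, OpenCV 4.12 (cv2) and the standard library are available. Lean on these libraries where they do the work, as an engineer would, in place of code of your own. Each camera call takes 0.05 s, during which the arm holds its last target.

## Task

The heel press is locked by the brass wing nut over its lever, and nobody remembers which hand its thread is. First feel the nut out by turning it a little each way, until one way runs it hard down on its seat, then unscrew it the other way until it is fully backed off. After that lay every loose D-shaped heel block down in a press pocket of its own, then push the lever all the way down to its stop and let it spring back up; leave the nut backed off, the heels in their pockets and the other things on the bench where they are.

Things in the scene. Friction and masses are not known exactly. Their poses are not given: they have to be found in the camera images.
- press: Grey and steel bench press, fixed where it stands, 190 mm deep (x) by 304 mm wide (y). Its origin is on the table under the middle of the row of four pockets; its x axis points from the pockets towards the lever at its back, y along the row of pockets, z up. The pocket bed is 22 mm high. At x 87 to 143 mm a casting 75 mm high (y -100 to +10 mm) carries the lever pivot and, at x 115, y -58 mm, the lock nut on a bridge whose top is 137 mm above the table.
- pocket0 (a point): Middle of the floor of pocket 0 of 4 in the press bed, 8 mm above the table; axes as the press's. Pockets are open on top, 50 mm (x) by 66 mm (y), 14 mm deep, 74 mm apart in y, so a heel goes in with its long side along y (either way round). The wall on the +x side is the steel ram, which moves 4 mm into the pockets when the lever goes down.
- pocket1 (a point): Middle of the floor of pocket 1 of 4 in the press bed, 8 mm above the table; axes as the press's. Pockets are open on top, 50 mm (x) by 66 mm (y), 14 mm deep, 74 mm apart in y, so a heel goes in with its long side along y (either way round). The wall on the +x side is the steel ram, which moves 4 mm into the pockets when the lever goes down.
- pocket2 (a point): Middle of the floor of pocket 2 of 4 in the press bed, 8 mm above the table; axes as the press's. Pockets are open on top, 50 mm (x) by 66 mm (y), 14 mm deep, 74 mm apart in y, so a heel goes in with its long side along y (either way round). The wall on the +x side is the steel ram, which moves 4 mm into the pockets when the lever goes down.
- pocket3 (a point): Middle of the floor of pocket 3 of 4 in the press bed, 8 mm above the table; axes as the press's. Pockets are open on top, 50 mm (x) by 66 mm (y), 14 mm deep, 74 mm apart in y, so a heel goes in with its long side along y (either way round). The wall on the +x side is the steel ram, which moves 4 mm into the pockets when the lever goes down.
- locknut (a joint): Turn of the brass wing nut on its upright screw, rad: 0 is hard down on its seat, it grows as the nut unscrews, 4.0 is fully backed off (3.4 and more counts). It starts nearly down, at 0.2 to 0.5. The nut rises 2.6 mm per rad, turns stiffly (about 0.1 N m) and stays where it is left. The hand of the thread, that is whether it unscrews clockwise or anticlockwise from above, is not marked. Until it is backed off, the screw's foot blocks the tail of the lever.
- locknut_grip (a point): Point on the nut's upright axis, about 171 mm above the table when down, at the height to grip. The nut's wing is an upright bar 64 mm long (this frame's x axis, which turns with the nut), 14 mm thick (y) and 32 mm high, from 22 mm below to 10 mm above this point, with open space above.
- lever (a joint): Swing of the sprung press lever, rad: 0 is up at rest, 0.5 is down at its stop (0.46 and more counts). A spring brings it back up when let go; pushing down on the pad takes about 4 N at first and 8 N at the stop. Locked, it moves less than 0.15.
- lever_pad (a point): Middle of the top face of the wooden pad (40 by 56 mm, 14 mm thick) at the lever's free end, about 158 mm above the table at rest. The lever's pivot is level along the press's x axis at x 115, y -40, z 100 mm in the press's frame; the lever runs from it towards the press's +y, rising 0.35 rad at rest; this point is 150 mm along the lever and 7 mm above its middle line. At the stop it has swung down to about 85 mm above the table.
- heel0: D-shaped pale wooden heel block, 60 mm long (its x; the round end at +x), 44 mm wide (y), 44 mm high (z), 90 g or so; origin at its centre, 22 mm above what it lies on. The flat sides that can be gripped across y reach from x -30 to +8 mm. Three or four of the heel blocks are there in any run.
- heel1: D-shaped pale wooden heel block, 60 mm long (its x; the round end at +x), 44 mm wide (y), 44 mm high (z), 90 g or so; origin at its centre, 22 mm above what it lies on. The flat sides that can be gripped across y reach from x -30 to +8 mm. Three or four of the heel blocks are there in any run.
- heel2: D-shaped pale wooden heel block, 60 mm long (its x; the round end at +x), 44 mm wide (y), 44 mm high (z), 90 g or so; origin at its centre, 22 mm above what it lies on. The flat sides that can be gripped across y reach from x -30 to +8 mm. Three or four of the heel blocks are there in any run.
- heel3: D-shaped pale wooden heel block, 60 mm long (its x; the round end at +x), 44 mm wide (y), 44 mm high (z), 90 g or so; origin at its centre, 22 mm above what it lies on. The flat sides that can be gripped across y reach from x -30 to +8 mm. Three or four of the heel blocks are there in any run.
- bottle: Brown glass bottle with a tin funnel in its neck, 80 mm wide, 216 mm high, origin under its middle. A bystander.
- tack_lifter: Copper tack lifter with a wooden handle, 195 mm long, lying along its x axis, origin under its middle. A bystander.
- sole_block: Wooden sole press block, 130 by 62 by 35 mm, origin under its middle. A bystander.
- toe_cap: Pale rubber toe cap, 85 by 72 by 30 mm, origin under its middle. A bystander.
- snap_setter: Round steel snap setter standing upright, 38 mm wide, 93 mm high, origin under its middle. A bystander.
Things that resemble listed ones, but are neither listed nor needed, are in the scene too. What is shaped like the heel1 but blue, orange or purple is not meant.

How it is judged:
On the way, in this order (a step that is already met when the one before it is completed fails the run):
1. the nut is tried and run hard down on its seat (within 0.08 rad) (value of joint locknut below 0.08 rad), for 0.1 s.
2. the nut is unscrewed until fully backed off (3.4 rad or more) (value of joint locknut above 3.4 rad), for 0.2 s.
3. every heel block lies down in a pocket of its own, lever still up ((horizontal distance between heel0 and pocket0 below 0.01 m or horizontal distance between heel0 and pocket1 below 0.01 m or horizontal distance between heel0 and pocket2 below 0.01 m or horizontal distance between heel0 and pocket3 below 0.01 m) and height (world z) of heel0 between 0.025 and 0.0335 m and (horizontal distance between heel1 and pocket0 below 0.01 m or horizontal distance between heel1 and pocket1 below 0.01 m or horizontal distance between heel1 and pocket2 below 0.01 m or horizontal distance between heel1 and pocket3 below 0.01 m) and height (world z) of heel1 between 0.025 and 0.0335 m and (horizontal distance between heel2 and pocket0 below 0.01 m or horizontal distance between heel2 and pocket1 below 0.01 m or horizontal distance between heel2 and pocket2 below 0.01 m or horizontal distance between heel2 and pocket3 below 0.01 m) and height (world z) of heel2 between 0.025 and 0.0335 m and (horizontal distance between heel3 and pocket0 below 0.01 m or horizontal distance between heel3 and pocket1 below 0.01 m or horizontal distance between heel3 and pocket2 below 0.01 m or horizontal distance between heel3 and pocket3 below 0.01 m) and height (world z) of heel3 between 0.025 and 0.0335 m and linear speed of each of heel0, heel1, heel2, heel3 below 0.03 m/s and value of joint lever below 0.1 rad), for 0.3 s.
4. the lever is pushed down to its stop with the heels in the pockets (value of joint lever above 0.46 rad and (horizontal distance between heel0 and pocket0 below 0.01 m or horizontal distance between heel0 and pocket1 below 0.01 m or horizontal distance between heel0 and pocket2 below 0.01 m or horizontal distance between heel0 and pocket3 below 0.01 m) and height (world z) of heel0 between 0.025 and 0.0335 m and (horizontal distance between heel1 and pocket0 below 0.01 m or horizontal distance between heel1 and pocket1 below 0.01 m or horizontal distance between heel1 and pocket2 below 0.01 m or horizontal distance between heel1 and pocket3 below 0.01 m) and height (world z) of heel1 between 0.025 and 0.0335 m and (horizontal distance between heel2 and pocket0 below 0.01 m or horizontal distance between heel2 and pocket1 below 0.01 m or horizontal distance between heel2 and pocket2 below 0.01 m or horizontal distance between heel2 and pocket3 below 0.01 m) and height (world z) of heel2 between 0.025 and 0.0335 m and (horizontal distance between heel3 and pocket0 below 0.01 m or horizontal distance between heel3 and pocket1 below 0.01 m or horizontal distance between heel3 and pocket2 below 0.01 m or horizontal distance between heel3 and pocket3 below 0.01 m) and height (world z) of heel3 between 0.025 and 0.0335 m), for 0.1 s.
5. the lever is let back up (value of joint lever below 0.06 rad), for 0.2 s.
At the end, for the whole second after the job is handed in: Every heel block present lies on a pocket floor (its centre within 10 mm of the pocket's middle seen from above and 25 to 33.5 mm above the table), at rest, one to a pocket; the lever is back up (below 0.06 rad) and the nut is still backed off (3.4 rad or more) ((horizontal distance between heel0 and pocket0 below 0.01 m or horizontal distance between heel0 and pocket1 below 0.01 m or horizontal distance between heel0 and pocket2 below 0.01 m or horizontal distance between heel0 and pocket3 below 0.01 m) and height (world z) of heel0 between 0.025 and 0.0335 m and (horizontal distance between heel1 and pocket0 below 0.01 m or horizontal distance between heel1 and pocket1 below 0.01 m or horizontal distance between heel1 and pocket2 below 0.01 m or horizontal distance between heel1 and pocket3 below 0.01 m) and height (world z) of heel1 between 0.025 and 0.0335 m and (horizontal distance between heel2 and pocket0 below 0.01 m or horizontal distance between heel2 and pocket1 below 0.01 m or horizontal distance between heel2 and pocket2 below 0.01 m or horizontal distance between heel2 and pocket3 below 0.01 m) and height (world z) of heel2 between 0.025 and 0.0335 m and (horizontal distance between heel3 and pocket0 below 0.01 m or horizontal distance between heel3 and pocket1 below 0.01 m or horizontal distance between heel3 and pocket2 below 0.01 m or horizontal distance between heel3 and pocket3 below 0.01 m) and height (world z) of heel3 between 0.025 and 0.0335 m and linear speed of each of heel0, heel1, heel2, heel3 below 0.03 m/s and value of joint lever below 0.06 rad and value of joint locknut above 3.4 rad); the robot touches nothing.
It fails at once if a bystander is shoved more than 50 mm (distance of any of bottle, tack_lifter, sole_block, toe_cap, snap_setter from where it was at the start of the episode above 0.05 m).
It fails at once if the bottle is tipped over (angle between bottle's own z axis and vertical above 0.6 rad).
Of heel0, heel1, heel2, heel3 only 3 to 4 are there at a start; the rules pass over those that are not, and their reading is None.
At some moment in a run one of heel0, heel1, heel2, heel3 may be knocked a few centimetres aside while the robot is not near it.
Once in a run the grip may slacken for a moment while it holds something.
It also fails if it takes over 208 s, if anything falls off the work surface, if the arm or the gripper's body presses on something with over 40 N, if the wrist force passes 120 N, or if a joint passes its speed limit or range.

## Working session

There is one attempt and no reset: what is moved stays moved. The work goes in short steps, Python scripts to look and compute and a tool call to move; the robot and the scene stay as the last step left them, time stands still between calls to the robot, and variables do not carry over. Pictures are saved under pics/ and viewed, and the job is handed in when it is done.

Besides the shell and the picture viewer there is one more tool, called as a command line: name --pt "numbers of a row" for each row, then --argument value for the rest. step_arm: Moves the arm, as the interface text tells. Its arguments: {"type":"object","properties":{"deltas":{"type":"array"},"newtons":{"type":"number"}},"required":["deltas"]}

```bash
mkdir -p pics; ls
python3 - <<'E'
from bench import ctrl, optics
import cv2, numpy as np
s=ctrl.get_state(); print(s)
for n in ("side","top","wrist"):
    c=optics.get_calibration(n); print(n,c)
    cv2.imwrite(f"pics/{n}0.png",optics.get_image(n)[:,:,::-1])
E
```

```text
pics
{'time': 0.0, 'joint_positions': array([ 1.15508038,  0.32179366, -0.07009396,  1.45169992,  0.0226198 ,
        1.37075651, -0.05688249]), 'qd': array([-0.00038505, -0.00041505, -0.00035897, -0.00111662,  0.0006538 ,
       -0.000251  ,  0.00067573]), 'joint_torque': array([ 6.74703233e-05, -4.91295612e+01, -4.03809054e-01, -3.12534857e+01,
       -6.38373778e-02,  4.36448108e-02,  1.86507564e-04]), 'position': array([ 0.27056196, -0.59036189,  0.19936815]), 'tool_rot': array([-3.06754486e+00, -6.69678564e-01,  8.00436440e-04]), 'ft_force': array([-0.69766492,  0.94668654, -0.09270648]), 'torque': array([-0.02828893, -0.02239697,  0.01177843]), 'grip_width': 1.0008237132936968}
side {'K': array([[507.21310312,   0.        , 318.5638983 ],
       [  0.        , 507.21310312, 243.5905737 ],
       [  0.        ,   0.        ,   1.        ]]), 'R': array([[-0.83282822, -0.55321351, -0.01876092],
       [-0.395799  ,  0.6188601 , -0.6784949 ],
       [ 0.38696293, -0.55764415, -0.73436551]]), 't': array([0.43170243, 0.29466797, 1.26047994])}
top {'K': array([[539.68927552,   0.        , 312.98583575],
       [  0.        , 539.68927552, 242.91978667],
       [  0.        ,   0.        ,   1.        ]]), 'R': array([[-0.01332798, -0.99986944,  0.00913606],
       [-0.99609735,  0.01247934, -0.08737471],
       [ 0.08724929, -0.01026494, -0.99613362]]), 't': array([0.01000846, 0.53223925, 1.47636002])}
wrist {'K': array([[400.94352922,   0.        , 318.80037741],
       [  0.        , 400.94352922, 236.12958163],
       [  0.        ,   0.        ,   1.        ]]), 'R': array([[ 0.41659792, -0.90908851, -0.00206281],
       [-0.87453948, -0.40138308,  0.27216231],
       [-0.2482476 , -0.11157825, -0.96224915]]), 't': array([-0.64853265, -0.03201734,  0.390966  ])}
```

View pics/top0.png

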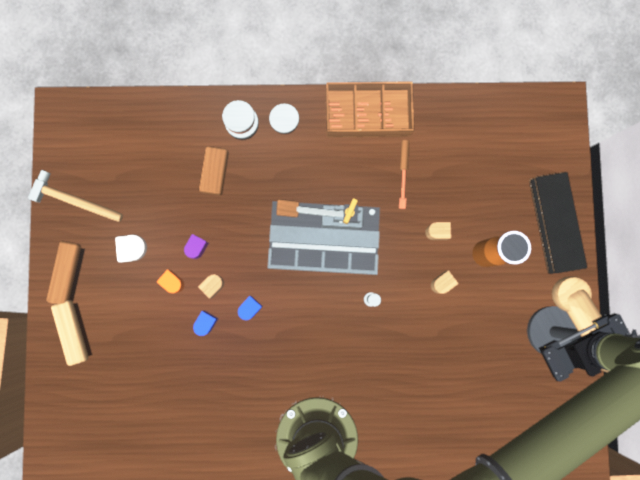

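View pics/side0.png

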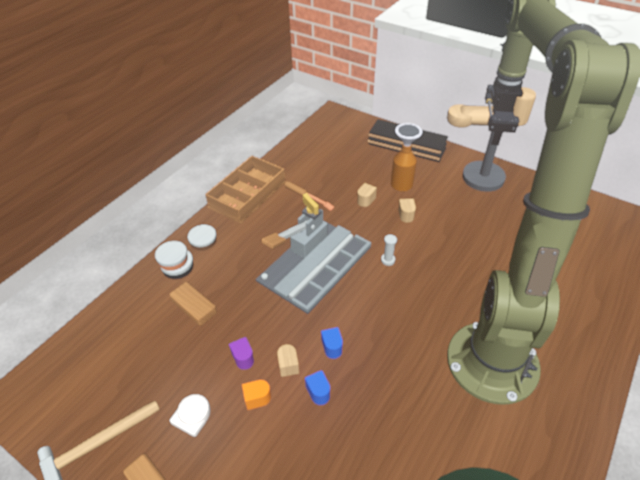

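View pics/wrist0.png

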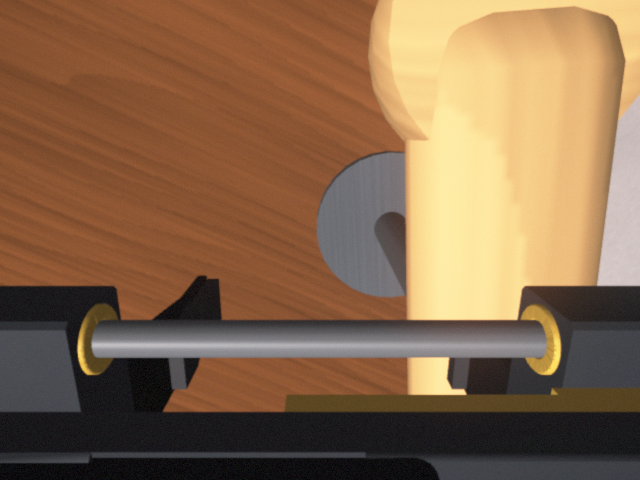

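```bash
cat > h.py <<'E'
from bench import ctrl, optics
import cv2, numpy as np
from scipy.spatial.transform import Rotation as Ro
def proj(n,X,c=None):
    c=c or optics.get_calibration(n); p=c["K"]@(c["R"]@np.asarray(X,float)+c["t"]); return p[:2]/p[2]
def ray(n,uv,c=None):
    c=c or optics.get_calibration(n); d=c["R"].T@np.linalg.solve(c["K"],[uv[0],uv[1],1.]); o=-c["R"].T@c["t"]; return o,d
def atz(n,uv,z,c=None):
    o,d=ray(n,uv,c); return o+d*(z-o[2])/d[2]
def img(n,f=None,crop=None,s=1):
    c=optics.get_calibration(n); im=np.ascontiguousarray(optics.get_image(n)[:,:,::-1])
    if f: save(im,f,crop,s)
    return im,c
def save(im,f,crop=None,s=1):
    if crop: im=im[crop[1]:crop[3],crop[0]:crop[2]]
    if s!=1: im=cv2.resize(im,None,fx=s,fy=s,interpolation=cv2.INTER_CUBIC)
    cv2.imwrite(f"pics/{f}.png",im)
def st():
    s=ctrl.get_state(); R=Ro.from_rotvec(s["tool_rot"]).as_matrix()
    print("t %.2f pos"%s["time"],np.round(s["position"]*1000,1),"yaw(tool x) %.1f"%np.degrees(np.arctan2(R[1,0],R[0,0])),"zax",np.round(R[:,2],3),"F",np.round(s["ft_force"],1),"M",np.round(s["torque"],2),"grip %.1f"%(s["grip_width"]*87),"q",np.round(s["joint_positions"],2))
    return s,R
def delta(pos,yawdeg):
    """row to reach pos (m), tool down with tool x at yaw"""
    s,R=st()
    y=np.radians(yawdeg); T=np.array([[np.cos(y),np.sin(y),0],[np.sin(y),-np.cos(y),0],[0,0,-1]])
    rv=np.degrees(Ro.from_matrix(R.T@T).as_rotvec()); d=R.T@(np.asarray(pos)-s["position"])*1000
    print("delta",np.round(rv,1),np.round(d,1))
E
python3 - <<'E'
from h import *
im=cv2.imread("pics/top0.png")
save(im,"t0press",(255,180,415,310),5)
save(im,"t0h",(410,190,560,310),5)
save(im,"t0h2",(100,210,280,350),4)
im=cv2.imread("pics/side0.png")
save(im,"s0press",(230,160,430,310),4)
st(); print(proj("top",[.2706,-.5904,.2]),proj("side",[.2706,-.5904,.2]))
for p in [(440,230),(445,283),(210,286)]: print(p,atz("top",p,.022))
E
```

```text
t 0.15 pos [ 270.6 -590.5  199.6] yaw(tool x) 24.6 zax [-0.001  0.001 -1.   ] F [-0.4  0.8 -0.5] M [0.   0.03 0.  ] grip 86.9 q [ 1.16  0.32 -0.07  1.45  0.02  1.37 -0.06]
[560.17842756 341.14916187] [492.01156051 140.83733822]
(440, 230) [ 0.56420843 -0.35209129  0.022     ]
(445, 283) [ 0.4164493  -0.36095626  0.022     ]
(210, 286) [0.41677922 0.28860954 0.022     ]
```

View pics/t0press.png

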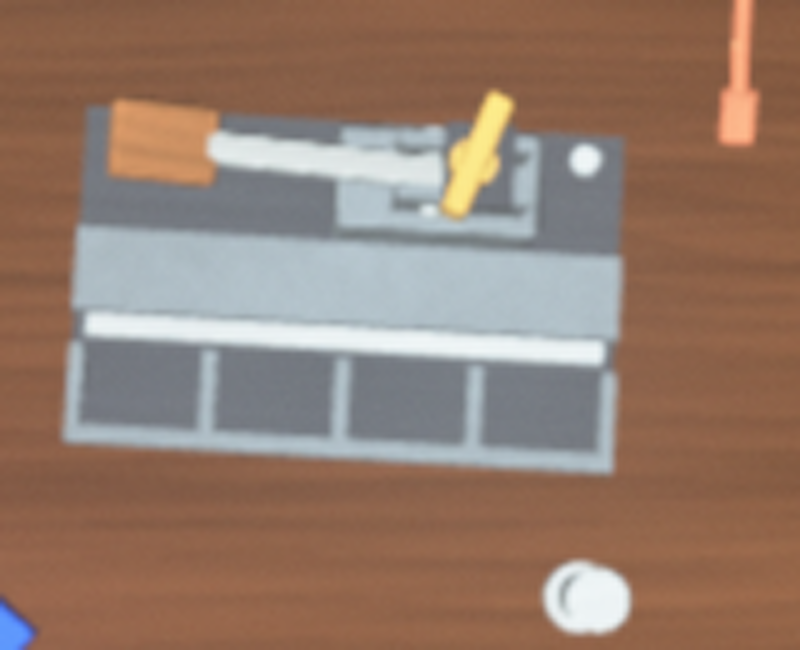

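View pics/t0h.png

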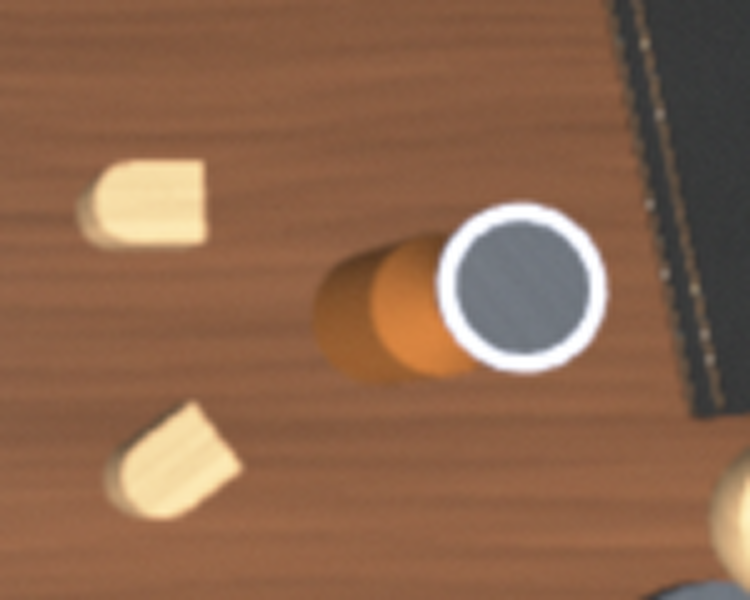

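View pics/t0h2.png

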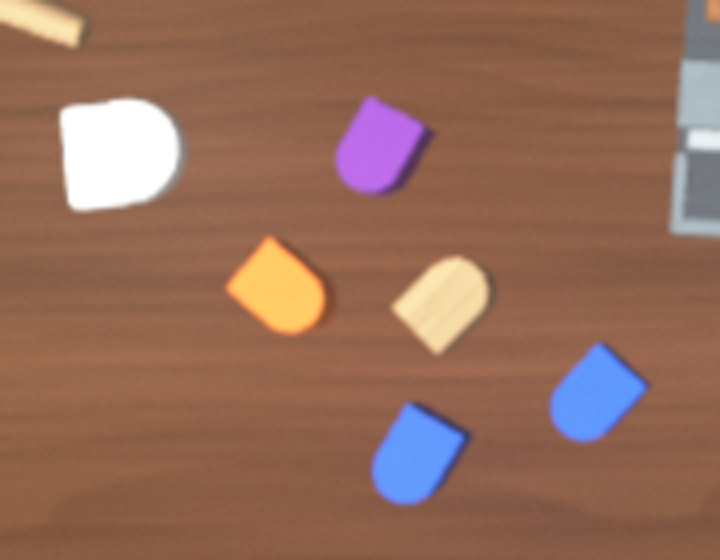

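View pics/s0press.png

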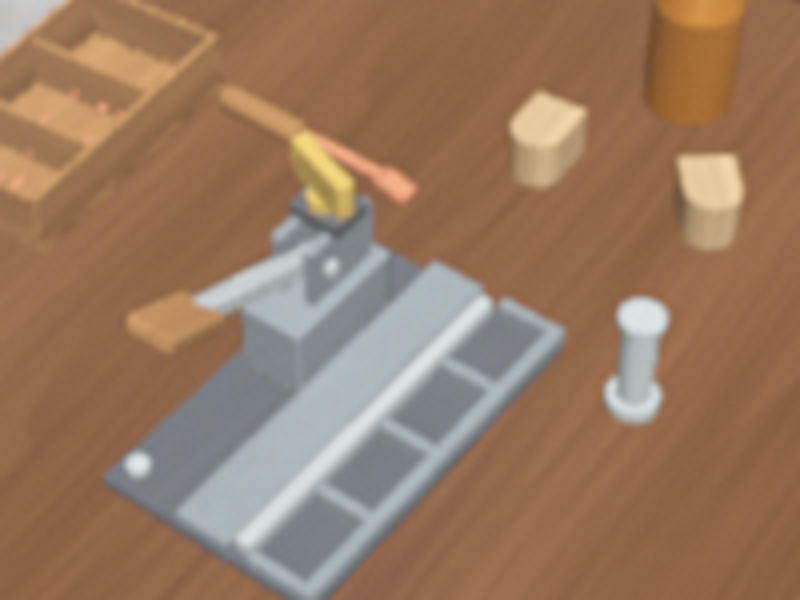

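Run:
```python
from h import *
c=lambda u,v:(255+u/5,180+v/5)
for nm,p in dict(FL=(62,440),FR=(614,473),BL=(87,107),BR=(625,137)).items():
    print(nm,atz("top",c(*p),.022).round(4),atz("top",c(*p),.0).round(4))
for nm,p in dict(nutA=(500,97),nutB=(454,212)).items():
    print(nm,atz("top",c(*p),.181).round(4))
print(atz("top",c(478,155),.181))
for nm,p in dict(pad1=(113,100),pad2=(218,110),pad3=(212,186),pad4=(108,176)).items():
    print(nm,atz("top",c(*p),.158).round(4))
```

```text
FL [0.4643 0.1302 0.022 ] [0.4653 0.1318 0.    ]
FR [ 0.4421 -0.1752  0.022 ] [ 0.4427 -0.1781  0.    ]
BL [0.6505 0.1151 0.022 ] [0.6541 0.1165 0.    ]
BR [ 0.6299 -0.1859  0.022 ] [ 0.6333 -0.1889  0.    ]
nutA [ 0.6266 -0.1019  0.181 ]
nutB [ 0.5689 -0.0778  0.181 ]
[ 0.59742145 -0.09033978  0.181     ]
pad1 [0.6313 0.0931 0.158 ]
pad2 [0.6255 0.0397 0.158 ]
pad3 [0.5865 0.0432 0.158 ]
pad4 [0.5923 0.0959 0.158 ]
```

Run:
```python
from h import *
delta([.597,-.090,.36],-22.7)
c=optics.get_calibration("wrist"); s,R=st(); print("cam in tool",R.T@(-c["R"].T@c["t"]-s["position"]), "axis",R.T@c["R"][2])
```

```text
t 0.15 pos [ 270.6 -590.5  199.6] yaw(tool x) 24.6 zax [-0.001  0.001 -1.   ] F [-0.4  0.8 -0.5] M [0.   0.03 0.  ] grip 86.9 q [ 1.16  0.32 -0.07  1.45  0.02  1.37 -0.06]
delta [-0.1  0.  47.3] [ 505.2 -319.2 -160. ]
t 0.15 pos [ 270.6 -590.5  199.6] yaw(tool x) 24.6 zax [-0.001  0.001 -1.   ] F [-0.4  0.8 -0.5] M [0.   0.03 0.  ] grip 86.9 q [ 1.16  0.32 -0.07  1.45  0.02  1.37 -0.06]
cam in tool [ 0.0755642  -0.00044801 -0.18412389] axis [-2.72080794e-01 -3.46518422e-04  9.62274348e-01]
```

step_arm --pt "0 0 0 0 0 -55 87" --pt "0 0 0 0 0 -110 87" --pt "0 0 0 0 0 -160 87" --pt "0 0 8 50 -32 -160 87" --pt "0 0 16 100 -64 -160 87" --pt "0 0 24 150 -96 -160 87" --pt "0 0 32 200 -128 -160 87" --pt "0 0 40 250 -160 -160 87"

```text
time: 1.15
position: [0.4321, -0.3394, 0.3603]
tool_rot: [3.112, -0.428, -0.0]
ft_force: [0.7, 0.1, -0.1]
grip_width: 0.999
```

Run:
```python
from h import *
delta([.597,-.090,.30],-22.7)
img("top","t1")
```

```text
t 1.15 pos [ 432.1 -339.4  360.3] yaw(tool x) -15.6 zax [-0. -0. -1.] F [ 0.7  0.1 -0.1] M [ 0.04 -0.04 -0.01] grip 86.9 q [ 0.8   0.09 -0.2   1.42  0.02  1.64 -1.24]
delta [0.  0.  7.1] [  91.5 -284.7   60.2]
```

View pics/t1.png

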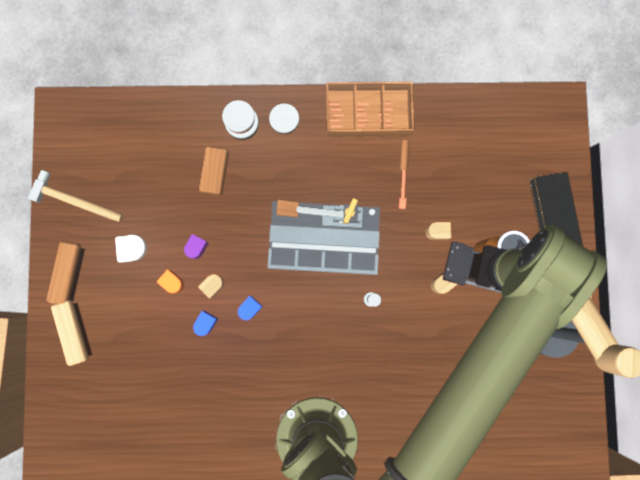

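step_arm --pt "0 0 2 18 -57 12 87" --pt "0 0 4 36 -114 24 87" --pt "0 0 6 54 -171 36 87" --pt "0 0 7 72 -228 48 87" --pt "0 0 7 92 -285 60 87" --pt "0 0 7 92 -285 60 87" --pt "0 0 7 92 -285 60 87" --pt "0 0 7 92 -285 60 87"

```text
time: 2.2
position: [0.5953, -0.0931, 0.3008]
tool_rot: [3.08, -0.614, 0.001]
ft_force: [-0.2, -0.1, -0.5]
grip_width: 0.999
```

Run:
```python
from h import *
st()
img("wrist","w2")
img("top","t2",(410,90,640,410),2)
```

```text
t 2.20 pos [595.3 -93.1 300.8] yaw(tool x) -22.5 zax [ 0.    -0.001 -1.   ] F [-0.2 -0.1 -0.5] M [0.08 0.01 0.01] grip 86.9 q [ 0.46  0.22 -0.42  1.4   0.09  1.54 -1.92]
```

View pics/w2.png

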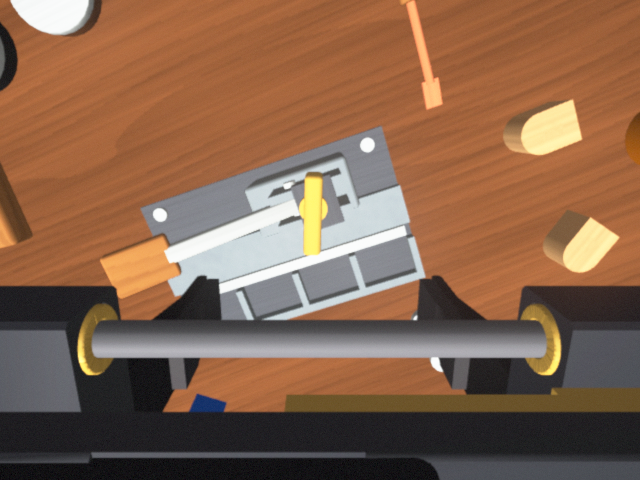

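View pics/t2.png

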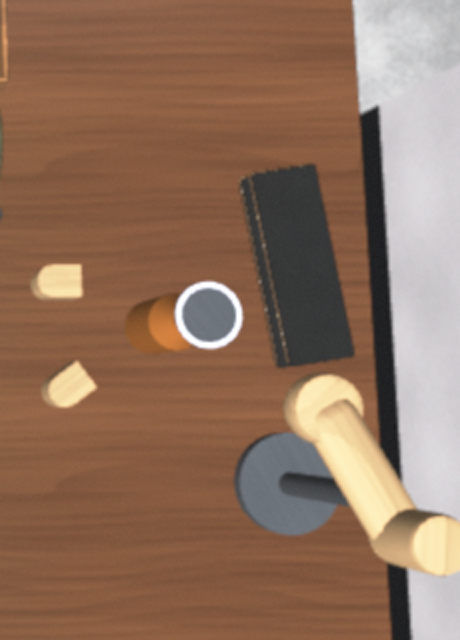

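Run:
```python
from h import *
im=cv2.imread("pics/w2.png"); save(im,"w2c",(240,130,400,330),4)
save(im,"w2p",(100,120,430,330),2.4)
for p in [(315,173),(313,255),(313,208)]: print(atz("wrist",p,.181))
print(proj("wrist",[.5974,-.0903,.181]),proj("wrist",[.5974,-.0903,.149]))
```

```text
[ 0.63235628 -0.10382491  0.181     ]
[ 0.57286508 -0.07722145  0.181     ]
[ 0.60812637 -0.09201976  0.181     ]
[316.28927513 221.29799502] [316.49150019 212.49019863]
```

View pics/w2c.png

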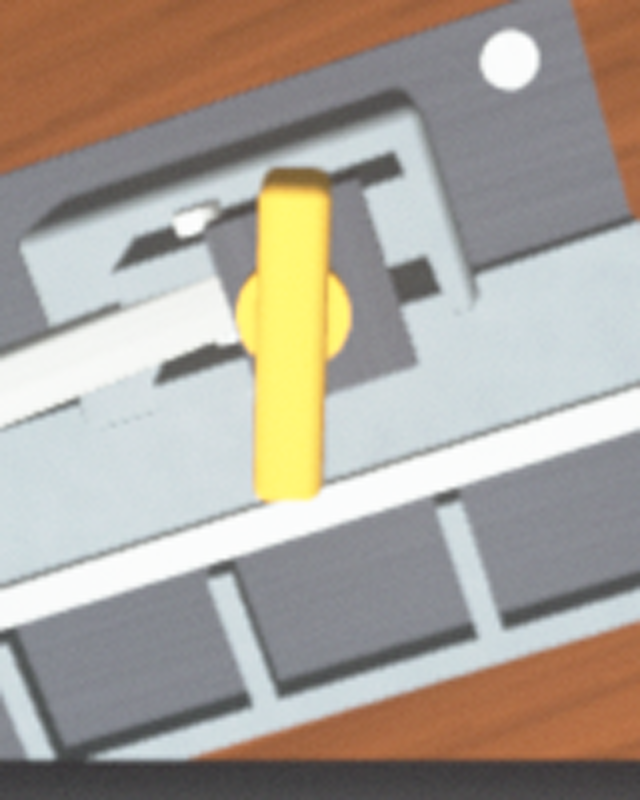

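View pics/w2p.png

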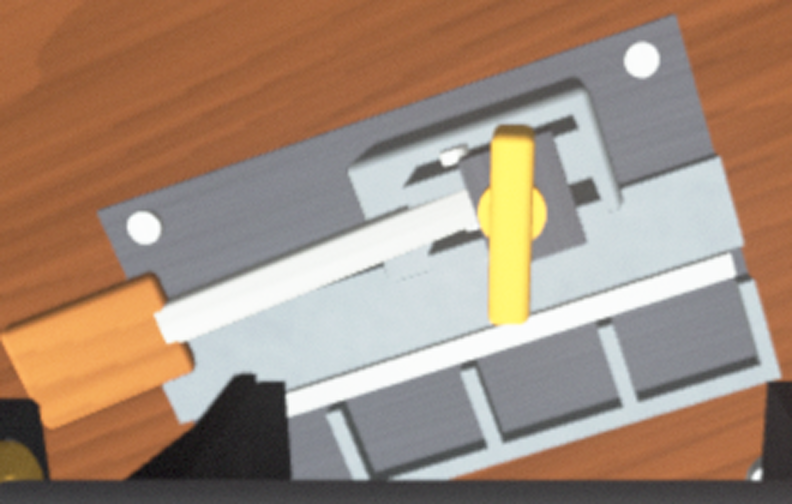

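Run:
```python
from h import *
a,b=atz("wrist",(314,177),.181),atz("wrist",(312.2,253.8),.181); d=a-b; print(a,b,(a+b)/2,np.degrees(np.arctan2(d[1],d[0])),np.linalg.norm(d))
# press corners from w2p: back corners z~22?, front
q=lambda u,v:(100+u/2.4,120+v/2.4)
for nm,p in dict(BL=(100,212),BR=(677,16),FR=(779,377)).items(): print(nm,atz("wrist",q(*p),.022).round(4),atz("wrist",q(*p),.01).round(4))
delta([.599,-.090,.154],-23.5)
```

```text
[ 0.62986887 -0.10196499  0.181     ] [ 0.57403956 -0.0770221   0.181     ] [ 0.60195421 -0.08949355  0.181     ] -24.07367745668704 0.06114784742910854
BL [0.6554 0.1091 0.022 ] [0.6552 0.115  0.01  ]
BR [ 0.6341 -0.1841  0.022 ] [ 0.6333 -0.1858  0.01  ]
FR [ 0.4454 -0.171   0.022 ] [ 0.4397 -0.1723  0.01  ]
t 2.30 pos [595.3 -92.8 300.9] yaw(tool x) -22.5 zax [ 0.001 -0.001 -1.   ] F [-0.4 -0.3 -0.1] M [0.04 0.02 0.01] grip 86.5 q [ 0.46  0.22 -0.43  1.4   0.09  1.54 -1.92]
delta [ 0. -0.  1.] [  2.2  -4.  146.9]
```

step_arm --pt "0 0 1 2 -4 40 50" --pt "0 0 1 3 -4 80 50" --pt "0 0 1 3 -4 120 50" --pt "0 0 1 3 -4 147 50" --pt "0 0 1 3 -4 147 50" --pt "0 0 1 3 -4 147 30" --pt "0 0 1 3 -4 147 10" --pt "0 0 1 3 -4 147 5" --newtons 25

```text
time: 3.3
position: [0.6007, -0.0884, 0.1547]
tool_rot: [3.076, -0.636, 0.003]
ft_force: [-0.6, 0.2, -0.2]
grip_width: 0.32
```

Run:
```python
from h import *
st()
```

```text
t 3.30 pos [600.7 -88.4 154.7] yaw(tool x) -23.4 zax [ 0.002 -0.001 -1.   ] F [-0.6  0.2 -0.2] M [0.06 0.07 0.04] grip 27.8 q [ 0.46  0.28 -0.42  1.61  0.12  1.27 -1.97]
```

Let the fingers close.

step_arm --pt "0 0 0 0 0 0 5" --pt "0 0 0 0 0 0 5" --pt "0 0 0 0 0 0 5" --pt "0 0 0 0 0 0 5" --pt "0 0 0 0 0 0 5" --pt "0 0 0 0 0 0 5" --pt "0 0 0 0 0 0 5" --pt "0 0 0 0 0 0 5"

```text
time: 4.3
position: [0.6001, -0.089, 0.1538]
tool_rot: [3.075, -0.637, 0.001]
ft_force: [-2.8, -3.4, 5.2]
grip_width: 0.154
```

Run:
```python
from h import *
st()
```

```text
t 4.30 pos [600.1 -89.  153.8] yaw(tool x) -23.4 zax [ 0.    -0.001 -1.   ] F [-2.8 -3.4  5.2] M [-0.65  0.57 -0.13] grip 13.4 q [ 0.46  0.28 -0.42  1.62  0.12  1.27 -1.97]
```

step_arm --pt "0 0 -2 0 0 0 5" --pt "0 0 -4 0 0 0 5" --pt "0 0 -6 0 0 0 5" --pt "0 0 -8 0 0 0 5" --pt "0 0 -10 0 0 0 5" --pt "0 0 -10 0 0 0 5" --pt "0 0 -10 0 0 0 5" --pt "0 0 -10 0 0 0 5"

```text
time: 5.3
position: [0.5999, -0.089, 0.1534]
tool_rot: [3.12, -0.365, -0.0]
ft_force: [-1.9, -5.5, 4.3]
grip_width: 0.152
```

Run:
```python
from h import *
st()
```

```text
t 5.30 pos [599.9 -89.  153.4] yaw(tool x) -13.3 zax [-0.    -0.001 -1.   ] F [-1.9 -5.5  4.3] M [-1.1   0.49 -0.01] grip 13.2 q [ 0.47  0.29 -0.44  1.62  0.13  1.27 -1.8 ]
```

step_arm --pt "0 0 -1 0 0 0 5" --pt "0 0 -2 0 0 0 5" --pt "0 0 -3 0 0 0 5" --pt "0 0 -4 0 0 0 5" --pt "0 0 -5 0 0 0 5" --pt "0 0 -6 0 0 0 5" --pt "0 0 -6 0 0 0 5" --pt "0 0 -6 0 0 0 5"

```text
time: 6.3
position: [0.5998, -0.089, 0.1532]
tool_rot: [3.134, -0.201, -0.0]
ft_force: [-2.1, -5.2, 3.6]
grip_width: 0.153
```

Run:
```python
from h import *
st()
```

```text
t 6.30 pos [599.8 -89.  153.2] yaw(tool x) -7.3 zax [-0.    -0.001 -1.   ] F [-2.1 -5.2  3.6] M [-1.2   0.44 -0.07] grip 13.3 q [ 0.48  0.29 -0.46  1.62  0.13  1.27 -1.7 ]
```

step_arm --pt "0 0 -1 0 0 0 5" --pt "0 0 -2 0 0 0 5" --pt "0 0 -3 0 0 0 5" --pt "0 0 -4 0 0 0 5" --pt "0 0 -5 0 0 0 5" --pt "0 0 -6 0 0 0 5" --pt "0 0 -7 0 0 0 5" --pt "0 0 -8 0 0 0 5"

```text
time: 7.3
position: [0.5998, -0.0891, 0.153]
tool_rot: [3.141, 0.017, -0.001]
ft_force: [-0.1, -5.2, 1.9]
grip_width: 0.158
```

Run:
```python
from h import *
st()
```

```text
t 7.30 pos [599.8 -89.1 153. ] yaw(tool x) 0.6 zax [-0. -0. -1.] F [-0.1 -5.2  1.9] M [-1.11  0.29 -0.54] grip 13.7 q [ 0.5   0.29 -0.48  1.61  0.14  1.27 -1.56]
```

step_arm --pt "0 0 -1 0 0 0 5" --pt "0 0 -2 0 0 0 5" --pt "0 0 -3 0 0 0 5" --pt "0 0 -4 0 0 0 5" --pt "0 0 -4 0 0 0 5" --pt "0 0 -4 0 0 0 5" --pt "0 0 -4 0 0 0 5" --pt "0 0 -4 0 0 0 5" --newtons 35

```text
time: 8.3
position: [0.5998, -0.0891, 0.153]
tool_rot: [3.139, 0.124, -0.001]
ft_force: [-0.8, -5.3, 2.4]
grip_width: 0.152
```

Run:
```python
from h import *
st()
img("wrist","w3",(240,160,400,340),3)
```

```text
t 8.30 pos [599.8 -89.1 153. ] yaw(tool x) 4.5 zax [-0. -0. -1.] F [-0.8 -5.3  2.4] M [-1.13  0.26 -0.85] grip 13.3 q [ 0.51  0.29 -0.48  1.61  0.14  1.27 -1.49]
```

View pics/w3.png

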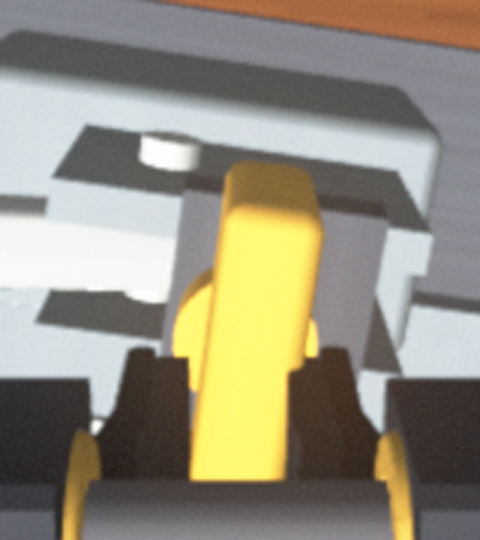

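step_arm --pt "0 0 2 0 0 0 45" --pt "0 0 2 0 0 0 45" --pt "0 0 2 0 0 0 45" --pt "0 0 0 0 0 -20 45" --pt "0 0 0 0 0 -45 45" --pt "0 0 -10 0 0 -45 45" --pt "0 0 -20 0 0 -45 45" --pt "0 0 -30 0 0 -45 45"

```text
time: 9.35
position: [0.6002, -0.0868, 0.1983]
tool_rot: [-2.994, -0.947, -0.001]
ft_force: [-0.7, 0.3, 0.3]
grip_width: 0.517
```

step_arm --pt "0 0 -10 0 0 0 45" --pt "0 0 -20 0 0 0 45" --pt "0 0 -30 0 0 0 45" --pt "0 0 -40 0 0 0 45" --pt "0 0 -50 0 0 0 45" --pt "0 0 -60 0 0 0 45" --pt "0 0 -70 0 0 0 45" --pt "0 0 -80 0 0 0 45"

```text
time: 10.35
position: [0.6002, -0.0868, 0.1983]
tool_rot: [-1.686, -2.65, -0.002]
ft_force: [-0.3, -0.3, 0.3]
grip_width: 0.515
```

Run:
```python
from h import *
delta([.5995,-.089,.198],178)
img("top","t4",(255,180,415,310),5)
img("wrist","w4")
```

```text
t 10.35 pos [600.2 -86.8 198.3] yaw(tool x) 115.1 zax [ 0.     0.001 -1.   ] F [-0.3 -0.3  0.3] M [ 0.04 -0.1   0.  ] grip 44.8 q [ 0.71  0.31 -0.74  1.55  0.21  1.37  0.38]
delta [  0.1  -0.  -62.9] [-1.7 -1.6  0.3]
```

View pics/w4.png

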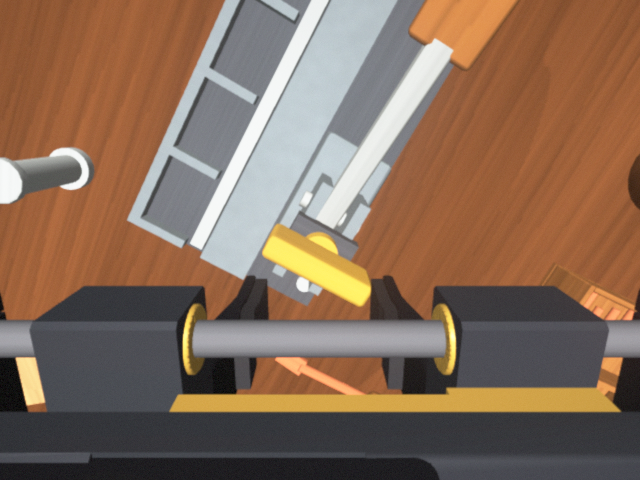

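Run:
```python
from h import *
im=cv2.imread("pics/w4.png"); save(im,"w4c",(240,200,400,320),5)
st()
for a,b in [((274,236),(365,290))]:
    A,B=atz("wrist",a,.18),atz("wrist",b,.18); d=A-B; print(A,B,(A+B)/2,np.degrees(np.arctan2(d[1],d[0])),np.linalg.norm(d))
```

```text
t 10.45 pos [600.1 -87.1 198.2] yaw(tool x) 114.8 zax [ 0.     0.001 -1.   ] F [ 0.1 -0.7 -0.5] M [ 0.01 -0.11 -0.01] grip 44.9 q [ 0.71  0.31 -0.74  1.55  0.21  1.37  0.38]
[ 0.57232685 -0.08017503  0.18      ] [ 0.62931491 -0.08755898  0.18      ] [ 0.60082088 -0.08386701  0.18      ] 172.6173135012058 0.05746443901182336
```

View pics/w4c.png

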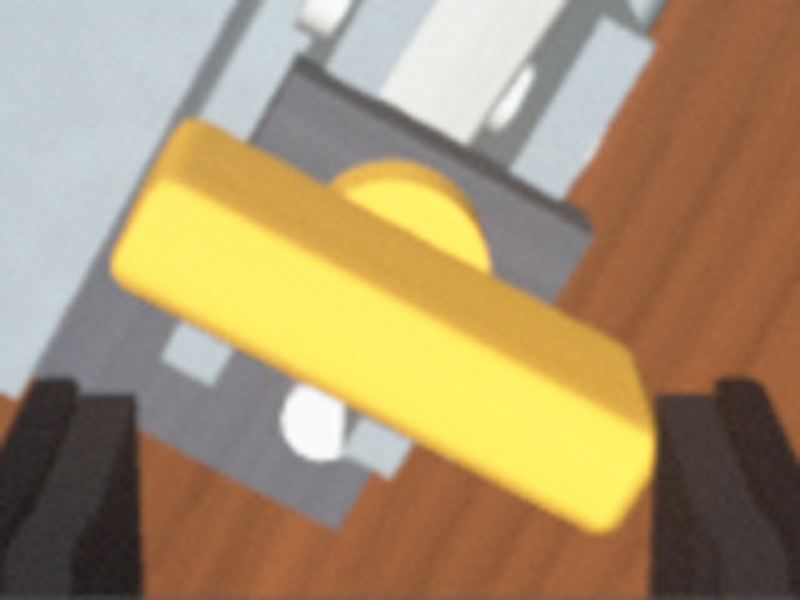

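View pics/t4.png

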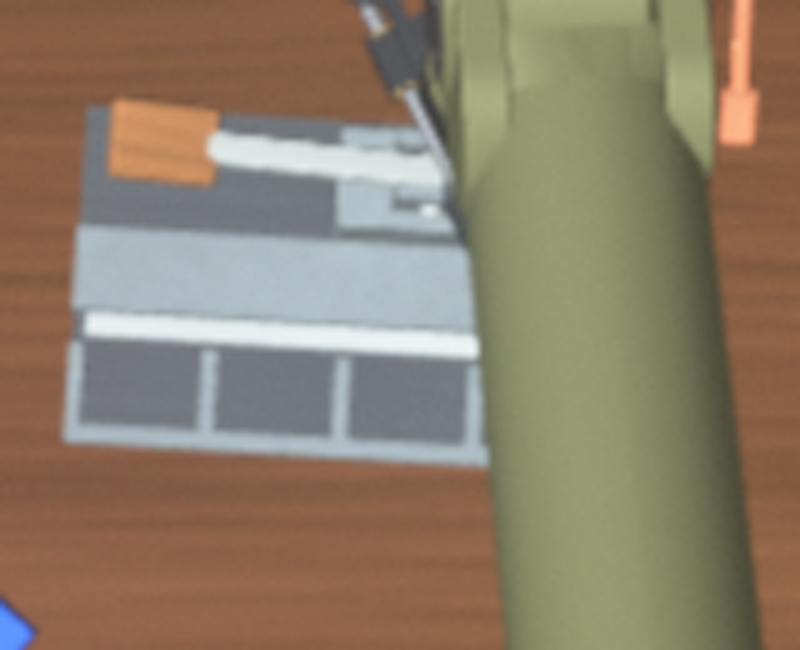

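step_arm --pt "0 0 -10 -1 -1 0 45" --pt "0 0 -20 -1 -1 0 45" --pt "0 0 -30 -1 -1 0 45" --pt "0 0 -40 -1 -1 0 45" --pt "0 0 -50 -1 -1 0 45" --pt "0 0 -61 -1 -1 0 45" --pt "0 0 -61 -1 -1 22 45" --pt "0 0 -61 -1 -1 45 45" --newtons 30

```text
time: 11.45
position: [0.5999, -0.0889, 0.1531]
tool_rot: [0.124, 3.138, 0.001]
ft_force: [0.0, -0.0, 0.4]
grip_width: 0.521
```

step_arm --pt "0 0 0 0 0 0 30" --pt "0 0 0 0 0 0 10" --pt "0 0 0 0 0 0 5" --pt "0 0 0 0 0 0 5" --pt "0 0 0 0 0 0 5" --pt "0 0 0 0 0 0 5" --pt "0 0 0 0 0 0 5" --pt "0 0 0 0 0 0 5"

```text
time: 12.45
position: [0.6, -0.0899, 0.1542]
tool_rot: [0.12, 3.138, -0.001]
ft_force: [-0.0, -0.8, 5.8]
grip_width: 0.153
```

Run:
```python
from h import *
st()
```

```text
t 12.45 pos [600.  -89.9 154.2] yaw(tool x) 175.6 zax [ 0.001 -0.001 -1.   ] F [-0.  -0.8  5.8] M [-0.12 -0.08 -0.01] grip 13.3 q [ 0.82  0.38 -0.9   1.6   0.31  1.3   1.37]
```

step_arm --pt "0 0 9 0 0 -0.4 5" --pt "0 0 18 0 0 -0.8 5" --pt "0 0 27 0 0 -1.2 5" --pt "0 0 36 0 0 -1.6 5" --pt "0 0 45 0 0 -2 5" --pt "0 0 54 0 0 -2.4 5" --pt "0 0 63 0 0 -2.8 5" --pt "0 0 72 0 0 -3.2 5"

```text
time: 13.45
position: [0.6007, -0.0891, 0.1575]
tool_rot: [1.947, 2.463, 0.003]
ft_force: [0.9, 0.5, 3.6]
grip_width: 0.152
```

Run:
```python
from h import *
st()
```

```text
t 13.45 pos [600.7 -89.1 157.5] yaw(tool x) 103.4 zax [ 0.003  0.    -1.   ] F [0.9 0.5 3.6] M [-0.01 -0.49  0.06] grip 13.3 q [ 0.67  0.32 -0.69  1.6   0.21  1.29  0.18]
```

step_arm --pt "0 0 9 0 0 -0.4 5" --pt "0 0 18 0 0 -0.8 5" --pt "0 0 27 0 0 -1.2 5" --pt "0 0 36 0 0 -1.6 5" --pt "0 0 45 0 0 -2 5" --pt "0 0 54 0 0 -2.4 5" --pt "0 0 63 0 0 -2.8 5" --pt "0 0 72 0 0 -3.2 5"

```text
time: 14.45
position: [0.6015, -0.0896, 0.1608]
tool_rot: [3.023, 0.848, 0.007]
ft_force: [3.4, -0.6, 2.9]
grip_width: 0.152
```

Run:
```python
from h import *
st()
```

```text
t 14.45 pos [601.5 -89.6 160.8] yaw(tool x) 31.4 zax [ 0.005 -0.    -1.   ] F [ 3.4 -0.6  2.9] M [-0.18 -0.81  0.09] grip 13.2 q [ 0.53  0.29 -0.51  1.6   0.15  1.28 -1.03]
```

step_arm --pt "0 0 9 0 0 -0.4 5" --pt "0 0 18 0 0 -0.8 5" --pt "0 0 27 0 0 -1.2 5" --pt "0 0 36 0 0 -1.6 5" --pt "0 0 45 0 0 -2 5" --pt "0 0 54 0 0 -2.4 5" --pt "0 0 63 0 0 -2.8 5" --pt "0 0 70 0 0 -3.1 5"

```text
time: 15.45
position: [0.6014, -0.0906, 0.164]
tool_rot: [-2.965, 1.039, -0.008]
ft_force: [3.5, -2.2, 3.6]
grip_width: 0.153
```

Run:
```python
from h import *
st()
```

```text
t 15.45 pos [601.4 -90.6 164. ] yaw(tool x) -38.6 zax [ 0.005 -0.002 -1.   ] F [ 3.5 -2.2  3.6] M [-0.45 -0.71  0.06] grip 13.3 q [ 0.4   0.27 -0.35  1.61  0.1   1.28 -2.21]
```

step_arm --pt "0 0 0 0 0 0 45" --pt "0 0 0 0 0 0 45" --pt "0 0 0 0 0 0 45" --pt "0 0 0 0 0 -50 45" --pt "0 0 -5 0 0 -100 45" --pt "0 0 -15 0 0 -140 87" --pt "0 0 -25 0 0 -140 87" --pt "0 0 -35 0 0 -140 87"

```text
time: 16.45
position: [0.5995, -0.0894, 0.3033]
tool_rot: [-3.14, 0.082, -0.0]
ft_force: [-0.5, -0.4, -1.0]
grip_width: 0.768
```

Run:
```python
from h import *
delta([.49,-.42,.30],90)
img("side","s5",(230,160,430,310),4)
```

```text
t 16.45 pos [599.5 -89.4 303.3] yaw(tool x) -3.0 zax [ 0.  0. -1.] F [-0.5 -0.4 -1. ] M [ 0.04  0.03 -0.04] grip 66.8 q [ 0.45  0.22 -0.42  1.39  0.09  1.55 -1.59]
delta [  0.  -0. -93.] [-92.1 335.9   3.2]
```

View pics/s5.png

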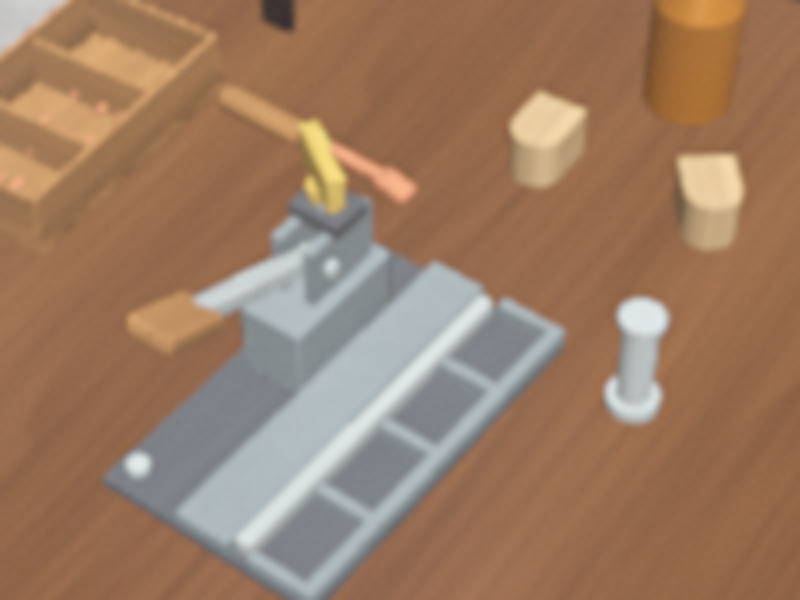

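step_arm --pt "0 0 -10 -12 45 0 87" --pt "0 0 -20 -24 90 0 87" --pt "0 0 -30 -36 135 0 87" --pt "0 0 -40 -48 180 0 87" --pt "0 0 -50 -60 225 0 87" --pt "0 0 -60 -72 270 0 87" --pt "0 0 -70 -84 315 0 87" --pt "0 0 -80 -92 336 0 87"

```text
time: 17.5
position: [0.4856, -0.4228, 0.3019]
tool_rot: [-2.464, -1.946, 0.002]
ft_force: [-0.4, 1.3, -1.1]
grip_width: 0.999
```

step_arm --pt "0 0 -10 0 0 0 87" --pt "0 0 -13 0 0 0 87" --pt "0 0 -13 0 0 0 87" --pt "0 0 -13 0 0 0 87" --pt "0 0 -13 0 0 0 87" --pt "0 0 -13 0 0 0 87" --pt "0 0 -13 0 0 0 87" --pt "0 0 -13 0 0 0 87"

```text
time: 18.5
position: [0.4879, -0.4196, 0.303]
tool_rot: [2.229, 2.214, -0.0]
ft_force: [0.2, -0.3, 1.4]
grip_width: 0.997
```

Run:
```python
from h import *
st()
img("wrist","w6")
c=optics.get_calibration("wrist"); print(repr(c["R"]),c["t"])
```

```text
t 18.50 pos [ 487.9 -419.6  303. ] yaw(tool x) 89.6 zax [-0. -0. -1.] F [ 0.2 -0.3  1.4] M [ 0.04 -0.04 -0.01] grip 86.8 q [ 0.96  0.31 -0.38  1.29  0.11  1.57  0.59]
array([[ 9.99977320e-01, -6.71896707e-03, -4.64477958e-04],
       [-6.34005935e-03, -9.62366086e-01,  2.71682390e-01],
       [-2.27242287e-03, -2.71673283e-01, -9.62386857e-01]]) [-0.49133615 -0.46060014  0.37634312]
```

View pics/w6.png

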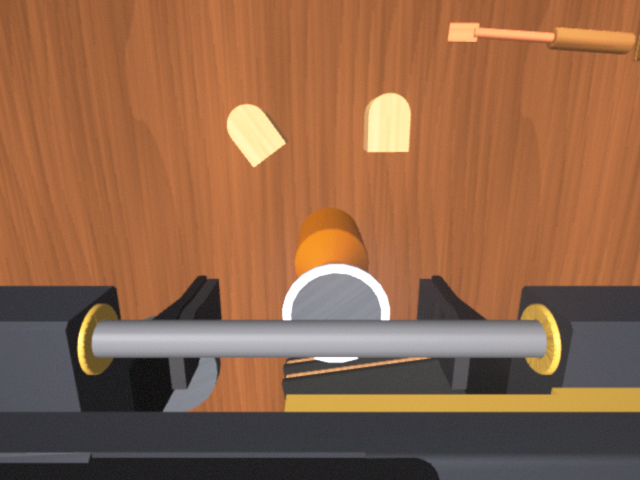

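```bash
cat >> h.py <<'E'
def rect(im,c,z,cx,cy,half=.08,res=.0005):
    n=int(2*half/res)
    # px (u,v): world x = cx+half-v*res (up = +x), y = cy+half-u*res (left=+y)
    P=np.array([[0,-res,cx+half],[0,0,0],[0,0,0]],float)
    A=np.array([[0,-res,cx+half],[-res,0,cy+half],[0,0,z],[0,0,1]],float)
    M=c["K"]@np.hstack([c["R"],c["t"][:,None]])@A
    return cv2.warpPerspective(im,M,(n,n),flags=cv2.INTER_LINEAR|cv2.WARP_INVERSE_MAP)
def heel(im,c,cx,cy,z=.044,half=.06,f=None,thr=None):
    r=rect(im,c,z,cx,cy,half); hsv=cv2.cvtColor(r,cv2.COLOR_BGR2HSV)
    g=r.min(axis=2) if thr is None else None
    b=r[:,:,0]; t=thr or cv2.threshold(b,0,255,cv2.THRESH_OTSU)[0]
    m=(b>t).astype(np.uint8); m=cv2.morphologyEx(m,cv2.MORPH_OPEN,np.ones((7,7)))
    cs,_=cv2.findContours(m,cv2.RETR_EXTERNAL,cv2.CHAIN_APPROX_NONE)
    k=max(cs,key=cv2.contourArea); (u,v),(w,h),a=cv2.minAreaRect(k)
    bx=cv2.boxPoints(((u,v),(w,h),a)); e=max([bx[1]-bx[0],bx[2]-bx[1]],key=np.linalg.norm)
    M=cv2.moments(k); cen=np.array([M["m10"]/M["m00"],M["m01"]/M["m00"]])
    if np.dot(cen-[u,v],e)>0: e=-e   # x axis points to the round end, centroid lies behind
    X=cx+half-v*.0005; Y=cy+half-u*.0005
    print("heel",round(X,4),round(Y,4),"yaw %.1f"%np.degrees(np.arctan2(-e[0],-e[1])),"size mm",w*.5,h*.5,"thr",t)
    if f:
        cv2.drawContours(r,[np.intp(bx)],-1,(0,0,255),1); cv2.drawContours(r,[k],-1,(0,255,0),1); save(r,f,s=2)
    return X,Y
E
python3 - <<'E'
from h import *
im=cv2.imread("pics/w6.png"); c=optics.get_calibration("wrist")
heel(im,c,.564,-.352,f="hA"); heel(im,c,.416,-.361,f="hB")
im=cv2.imread("pics/top0.png"); c=optics.get_calibration("top")
heel(im,c,.564,-.352); heel(im,c,.416,-.361); heel(im,c,.417,.289,f="hC")
a,b=[cv2.imread(f"pics/h{k}.png") for k in "AB"]; cv2.imwrite("pics/hAB.png",cv2.resize(np.hstack([a,b]),(800,400)))
E
```

```text
heel 0.563 -0.3447 yaw 90.0 size mm 44.99999237060547 59.49999237060547 thr 119.0
heel 0.4175 -0.3532 yaw 125.6 size mm 44.813289642333984 60.30818176269531 thr 120.0
heel 0.5615 -0.343 yaw 90.0 size mm 47.0 65.0 thr 114.0
heel 0.4149 -0.3525 yaw 126.2 size mm 45.74181365966797 64.62234497070312 thr 115.0
heel 0.4206 0.2821 yaw -45.0 size mm 45.60838317871094 60.10407638549805 thr 119.0
```

View pics/hAB.png

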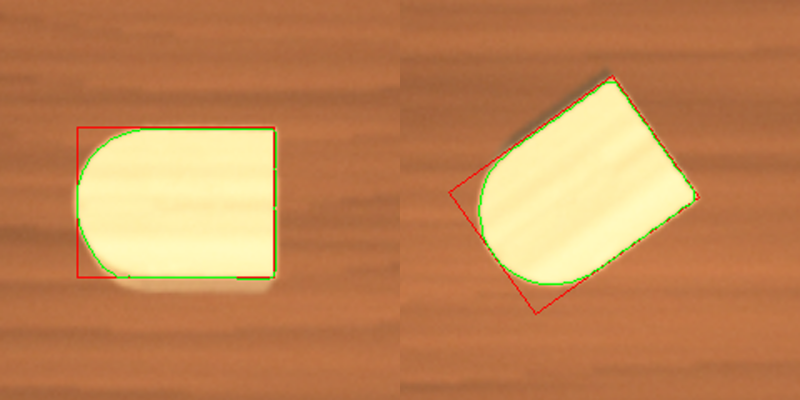

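step_arm --pt "0 0 0 30 35 30 87" --pt "0 0 0 67 75 60 87" --pt "0 0 0 67 75 115 87" --pt "0 0 0 67 75 170 87" --pt "0 0 0 67 75 220 87" --pt "0 0 0 67 75 255 87" --pt "0 0 0 67 75 279 87" --pt "0 0 0 67 75 279 87" --newtons 20

```text
time: 19.55
position: [0.5616, -0.3523, 0.0216]
tool_rot: [-2.225, -2.211, 0.002]
ft_force: [0.3, -0.2, 0.4]
grip_width: 1.002
```

Run:
```python
from h import *
st()
img("wrist","w7")
```

```text
t 19.55 pos [ 561.6 -352.3   21.6] yaw(tool x) 89.6 zax [-0.004  0.002 -1.   ] F [ 0.3 -0.2  0.4] M [-0.03 -0.08  0.04] grip 87.1 q [ 0.82  0.52 -0.39  1.59  0.22  1.08  0.36]
```

View pics/w7.png

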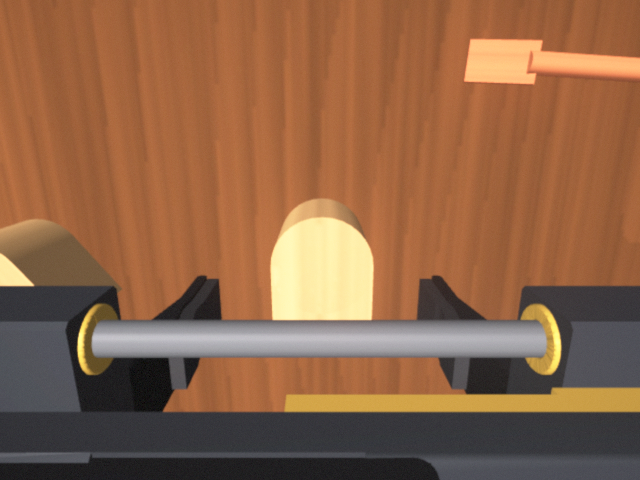

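step_arm --pt "0 0 0 0 0 0 60" --pt "0 0 0 0 0 0 38" --pt "0 0 0 0 0 0 35" --pt "0 0 0 0 0 0 35" --pt "0 0 0 0 0 0 35" --pt "0 0 0 0 0 0 35" --pt "0 0 0 0 0 0 35" --pt "0 0 0 0 0 -15 35"

```text
time: 20.6
position: [0.5622, -0.3526, 0.0381]
tool_rot: [-2.227, -2.212, 0.001]
ft_force: [0.2, -0.6, -0.5]
grip_width: 0.407
```

Run:
```python
from h import *
st()
ex=np.array([np.cos(np.radians(-4.3)),np.sin(np.radians(-4.3))]); ey=np.array([-ex[1],ex[0]]); o=np.array([.487,-.0239])
for y in (-111,-37,37,111): print(y,o+ey*y/1000)
p=o+ey*-.119; delta([p[0],p[1],.16],85.7)
```

```text
t 20.60 pos [ 562.2 -352.6   38.1] yaw(tool x) 89.6 zax [-0.003  0.002 -1.   ] F [ 0.2 -0.6 -0.5] M [ 0.04 -0.08 -0.02] grip 35.4 q [ 0.82  0.5  -0.4   1.58  0.21  1.11  0.37]
-111 [ 0.47867736 -0.13458755]
-37 [ 0.48422579 -0.06079585]
37 [0.48977421 0.01299585]
111 [0.49532264 0.08678755]
t 20.60 pos [ 562.2 -352.6   38.1] yaw(tool x) 89.6 zax [-0.003  0.002 -1.   ] F [ 0.2 -0.6 -0.5] M [ 0.04 -0.08 -0.02] grip 35.4 q [ 0.82  0.5  -0.4   1.58  0.21  1.11  0.37]
delta [-0.1 -0.1  3.9] [ 209.6  -85.8 -121.4]
```

Run:
```python
from h import *
img("wrist","w8"); img("side","s8",(330,140,470,245),5)
```

```text
(no output)
```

View pics/w8.png

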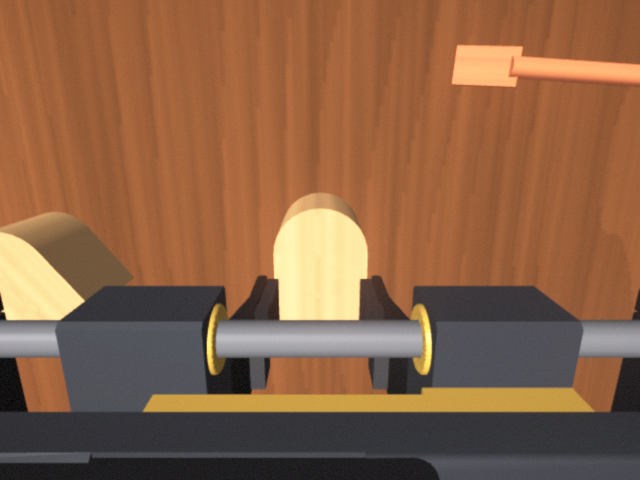

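View pics/s8.png

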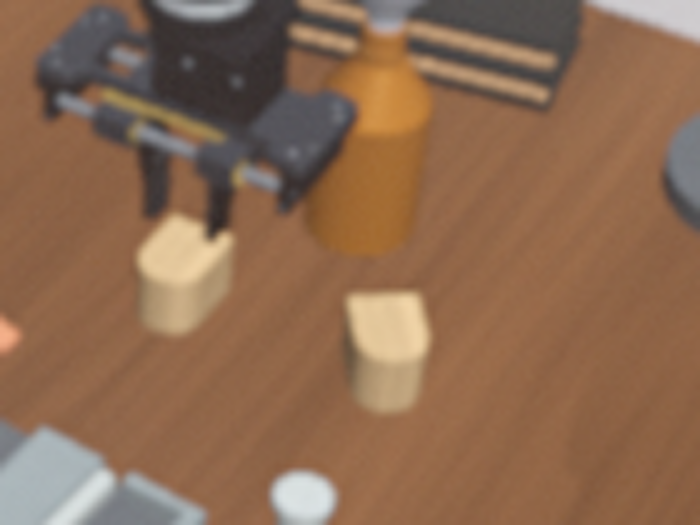

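step_arm --pt "0 0 0 0 0 -15 60" --pt "0 0 0 0 0 -15 60" --pt "0 0 0 0 0 -15 60" --pt "0 0 0 0 0 -15 60" --pt "0 0 0 0 0 -5 60" --pt "0 0 0 0 0 8 60" --pt "0 0 0 0 0 20 60" --pt "0 0 0 0 0 20 60"

```text
time: 21.7
position: [0.5621, -0.3525, 0.0169]
tool_rot: [-2.226, -2.212, 0.001]
ft_force: [-1.0, -0.3, -0.7]
grip_width: 0.69
```

step_arm --pt "0 0 0 0 0 0 35" --pt "0 0 0 0 0 0 35" --pt "0 0 0 0 0 0 35" --pt "0 0 0 0 0 0 35" --pt "0 0 0 0 0 0 35" --pt "0 0 0 0 0 0 35" --pt "0 0 0 0 0 0 35" --pt "0 0 0 0 0 0 35"

```text
time: 22.7
position: [0.5636, -0.3534, 0.0195]
tool_rot: [2.228, 2.213, 0.0]
ft_force: [-1.5, 0.2, 4.9]
grip_width: 0.494
```

Run:
```python
from h import *
st();img("wrist","w9"); img("side","s9",(330,140,470,245),5)
```

```text
t 22.70 pos [ 563.6 -353.4   19.5] yaw(tool x) 89.6 zax [ 0.001 -0.001 -1.   ] F [-1.5  0.2  4.9] M [-0.04 -0.03  0.  ] grip 43.0 q [ 0.82  0.52 -0.39  1.59  0.22  1.08  0.36]
```

View pics/w9.png

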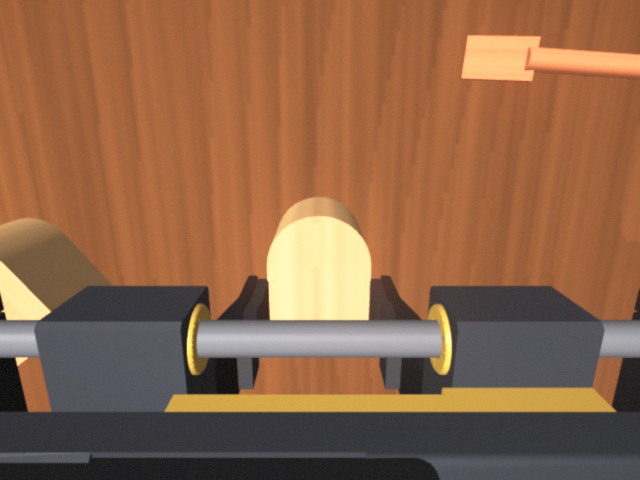

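View pics/s9.png

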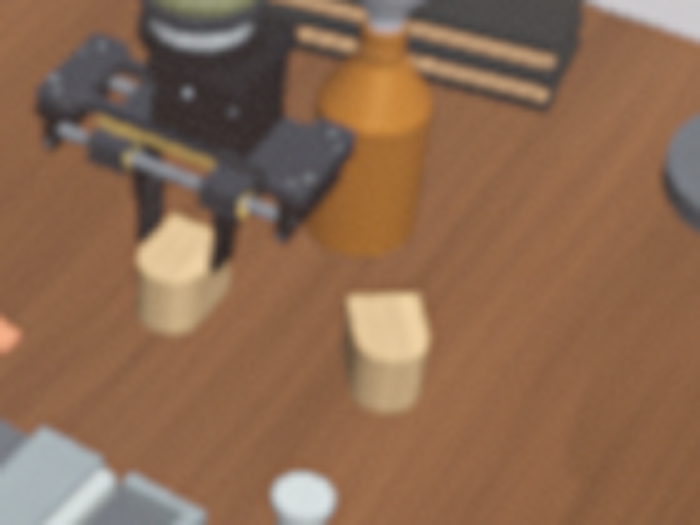

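step_arm --pt "0 0 0 0 0 -10 35" --pt "0 0 0 0 0 -40 35" --pt "0 0 0 0 0 -80 35" --pt "0 0 1 40 -17 -110 35" --pt "0 0 2 85 -35 -110 35" --pt "0 0 3 130 -53 -110 35" --pt "0 0 4 175 -72 -110 35" --pt "0 0 4 210 -87 -110 35" --newtons 25

```text
time: 23.8
position: [0.4764, -0.1403, 0.1287]
tool_rot: [-2.303, -2.136, 0.001]
ft_force: [0.4, -0.4, -1.2]
grip_width: 0.494
```

step_arm --pt "0 0 0 0 0 0 35" --pt "0 0 0 0 0 0 35" --pt "0 0 0 0 0 0 35" --pt "0 0 0 0 0 0 35" --pt "0 0 0 0 0 0 35" --pt "0 0 0 0 0 0 35" --pt "0 0 0 0 0 0 35" --pt "0 0 0 0 0 0 35"

```text
time: 24.8
position: [0.4777, -0.1426, 0.1289]
tool_rot: [2.305, 2.135, -0.0]
ft_force: [-1.1, 0.3, -1.4]
grip_width: 0.495
```

Run:
```python
from h import *
st();img("wrist","w10"); img("top","t10",(230,170,430,330),4)
c=optics.get_calibration("wrist"); print(repr(c["R"]),c["t"])
```

```text
t 24.80 pos [ 477.7 -142.6  128.9] yaw(tool x) 85.6 zax [-0. -0. -1.] F [-1.1  0.3 -1.4] M [ 0.01 -0.13 -0.02] grip 43.1 q [ 0.75  0.08 -0.53  1.9   0.04  1.18  0.13]
array([[ 9.97082975e-01, -7.63239470e-02, -4.43295605e-04],
       [-7.33321850e-02, -9.59577301e-01,  2.71723745e-01],
       [-2.11644052e-02, -2.70898613e-01, -9.62375192e-01]]) [-0.48783625 -0.11430278  0.29326708]
```

View pics/w10.png

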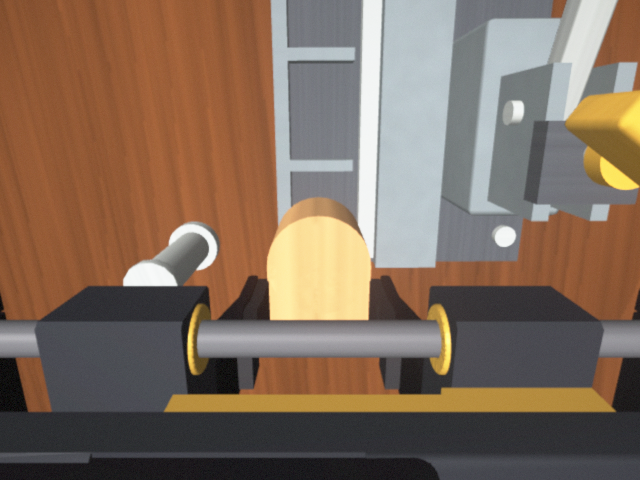

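View pics/t10.png

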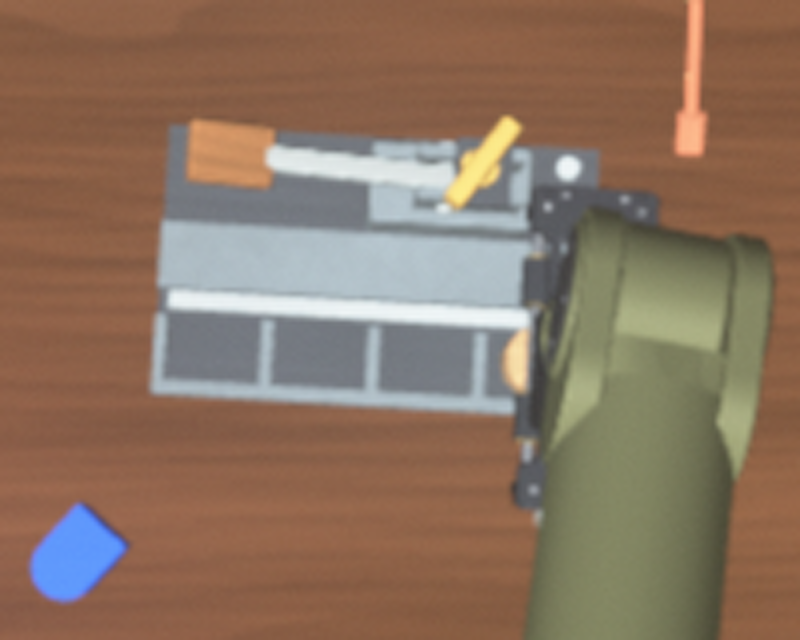

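Run:
```python
from h import *
im=cv2.imread("pics/w10.png"); save(im,"w10c",(255,0,455,200),4)
c=optics.get_calibration("wrist")
r=rect(im,c,.022,.487,-.0500,half=.09); save(r,"r10",s=2)
```

```text
(no output)
```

View pics/r10.png

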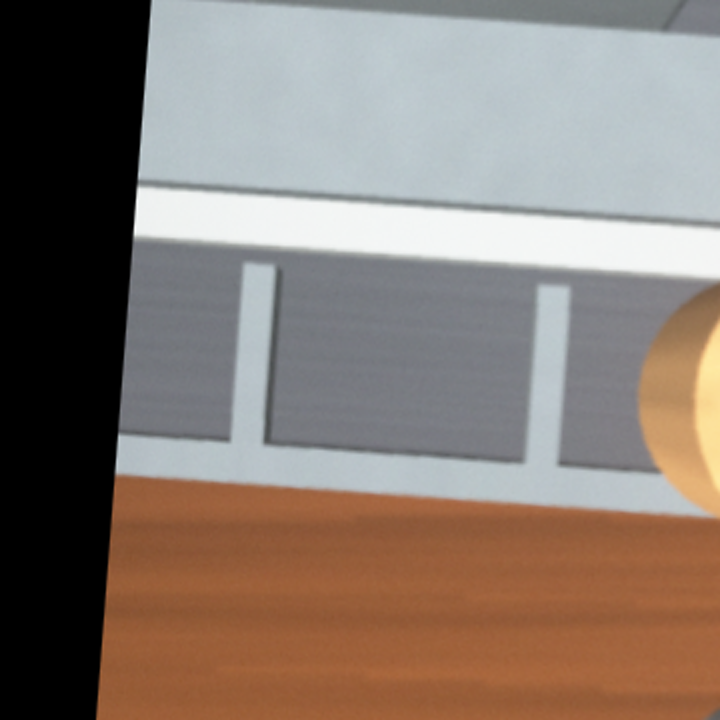

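step_arm --pt "0 0 0 0 4.3 0 35" --pt "0 0 0 0 4.3 20 35" --pt "0 0 0 0 4.3 45 35" --pt "0 0 0 0 4.3 65 35" --pt "0 0 0 0 4.3 80 35" --pt "0 0 0 0 4.3 86 35" --pt "0 0 0 0 4.3 86 35" --pt "0 0 0 0 4.3 86 35"

```text
time: 25.9
position: [0.4827, -0.1431, 0.0437]
tool_rot: [2.304, 2.134, 0.001]
ft_force: [0.0, 0.1, -0.9]
grip_width: 0.498
```

Run:
```python
from h import *
st();img("wrist","w11"); img("side","s11",(290,180,430,285),5)
```

```text
t 25.90 pos [ 482.7 -143.1   43.7] yaw(tool x) 85.6 zax [ 0.001 -0.001 -1.   ] F [ 0.   0.1 -0.9] M [ 0.02 -0.1   0.05] grip 43.3 q [ 0.72  0.19 -0.52  1.97  0.11  1.01  0.07]
```

View pics/w11.png

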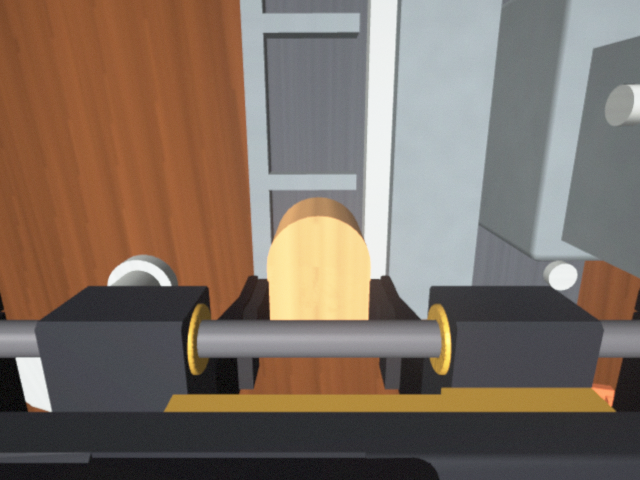

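View pics/s11.png

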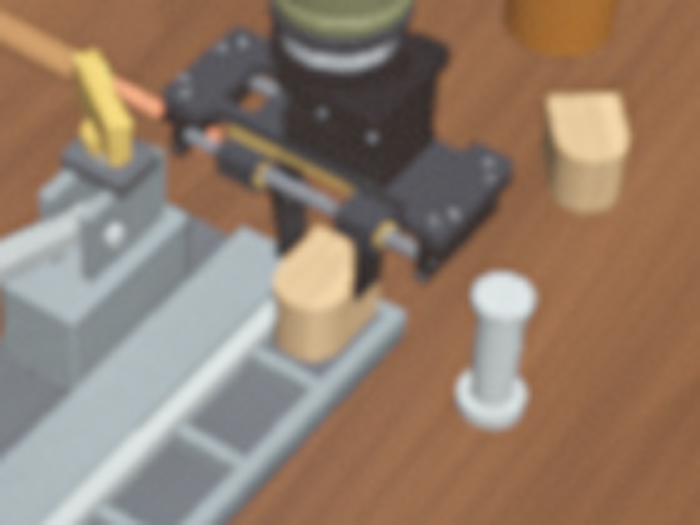

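Run:
```python
from h import *
im=cv2.imread("pics/w11.png"); save(im,"w11c",(235,120,415,300),4)
r=rect(im,optics.get_calibration("wrist"),.022,.4827,-.085,half=.06); save(r,"r11",s=3)
```

```text
(no output)
```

View pics/r11.png

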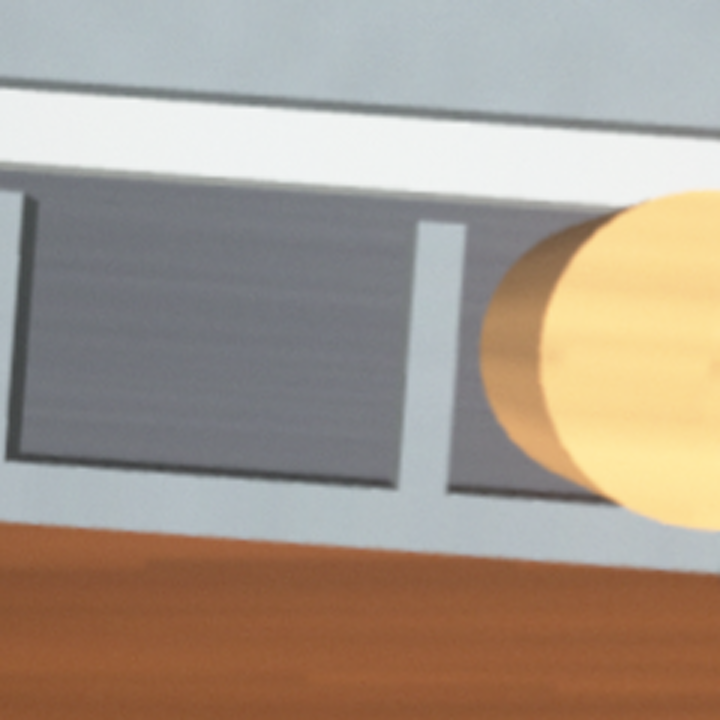

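step_arm --pt "0 0 0 0.8 1.2 0 35" --pt "0 0 0 0.8 1.2 0 35" --pt "0 0 0 0.8 1.2 3 35" --pt "0 0 0 0.8 1.2 6 35" --pt "0 0 0 0.8 1.2 9 35" --pt "0 0 0 0.8 1.2 12 35" --pt "0 0 0 0.8 1.2 14 35" --pt "0 0 0 0.8 1.2 14 35"

```text
time: 27.0
position: [0.4831, -0.1421, 0.0287]
tool_rot: [-2.304, -2.135, 0.0]
ft_force: [-0.1, -0.7, -0.5]
grip_width: 0.496
```

Run:
```python
from h import *
st();img("wrist","w12"); img("side","s12",(290,180,430,285),5)
```

```text
t 27.00 pos [ 483.1 -142.1   28.7] yaw(tool x) 85.6 zax [-0.  0. -1.] F [-0.1 -0.7 -0.5] M [-0.01 -0.13  0.01] grip 43.2 q [ 0.71  0.21 -0.52  1.98  0.13  0.98  0.06]
```

View pics/s12.png

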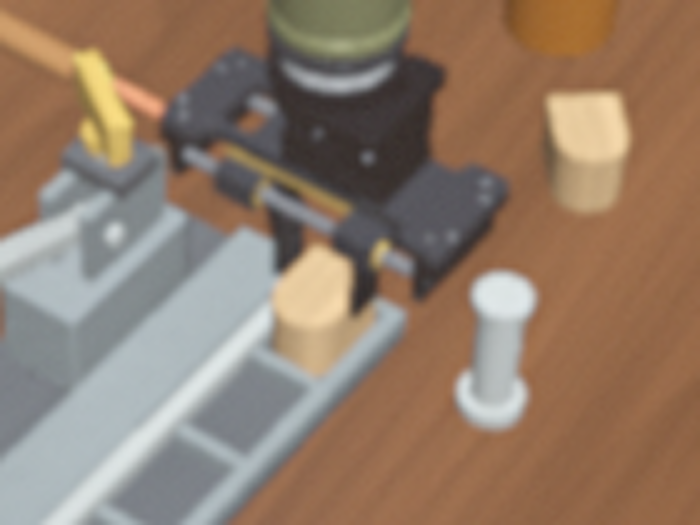

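step_arm --pt "0 0 0 0 0 0 48" --pt "0 0 0 0 0 0 52" --pt "0 0 0 0 0 0 58" --pt "0 0 0 0 0 0 60" --pt "0 0 0 0 0 -10 60" --pt "0 0 0 0 0 -30 60" --pt "0 0 0 0 0 -80 60" --pt "0 0 0 0 0 -130 60"

```text
time: 28.1
position: [0.483, -0.142, 0.1608]
tool_rot: [2.304, 2.135, 0.0]
ft_force: [0.3, -0.4, 0.1]
grip_width: 0.695
```

Run:
```python
from h import *
st();im,c=img("top","t13"); 
ey=np.array([.075,.9972]); o=np.array([.491,-.0235])
p=o-ey*.111; heel(im,c,p[0],p[1],z=.052,half=.045,f="hA2")
heel(im,c,.4175,-.353); heel(im,c,.4206,.282)
im,c=img("wrist","w13"); heel(im,c,p[0],p[1],z=.052,half=.045,f="hA3")
delta([.4206+.0,.2821,.30],45)
```

```text
t 28.10 pos [ 483.  -142.   160.8] yaw(tool x) 85.6 zax [ 0. -0. -1.] F [ 0.3 -0.4  0.1] M [-0.1  -0.15 -0.03] grip 60.4 q [ 0.75  0.06 -0.53  1.85  0.03  1.24  0.13]
heel 0.4869 -0.1139 yaw 180.0 size mm 49.49999237060547 81.49998474121094 thr 141.0
heel 0.4149 -0.3526 yaw 126.1 size mm 45.79550552368164 64.23658752441406 thr 115.0
heel 0.4206 0.2822 yaw -45.0 size mm 45.6083869934082 60.45762252807617 thr 118.0
heel 0.4889 -0.1287 yaw -90.0 size mm 77.5 79.0 thr 127.0
t 28.20 pos [ 487.3 -143.1  165.6] yaw(tool x) 85.6 zax [ 0.011 -0.005 -1.   ] F [ 0.9 -0.3  1.4] M [-0.01 -0.1  -0.02] grip 59.9 q [ 0.75  0.06 -0.53  1.84  0.03  1.24  0.13]
delta [ 0.7 -0.  40.6] [ 418.4  -97.4 -137. ]
```

View pics/t13.png

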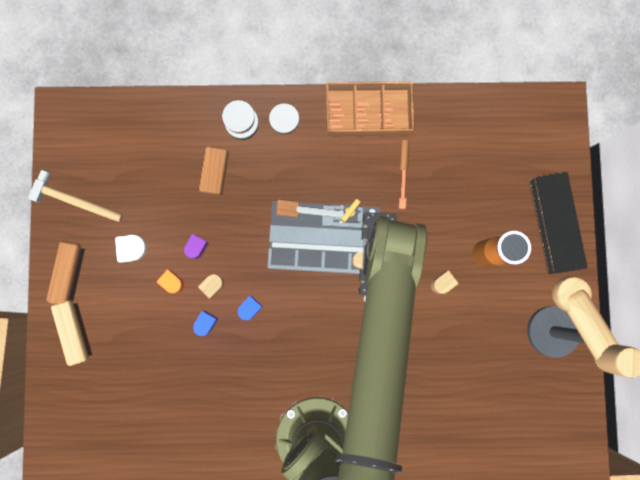

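View pics/w13.png

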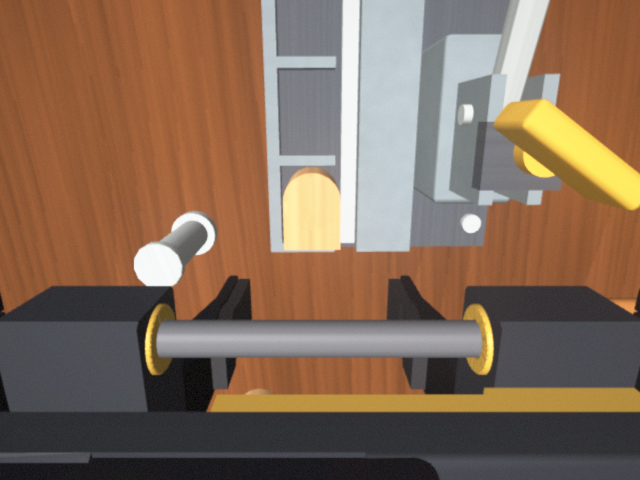

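step_arm --pt "0 0 0 20 -6 -40 70" --pt "0 0 6 75 -23 -75 87" --pt "0 0 13 130 -41 -89 87" --pt "0 0 20 185 -58 -89 87" --pt "0 0 27 240 -75 -89 87" --pt "0 0 34 295 -92 -89 87" --pt "0 0 40 350 -109 -89 87" --pt "0 0 40.6 388 -121 -89 87"

```text
time: 29.2
position: [0.3908, 0.2567, 0.2482]
tool_rot: [2.9, 1.205, 0.002]
ft_force: [0.6, 0.3, 0.8]
grip_width: 1.001
```

step_arm --pt "0 0 0 0 0 0 87" --pt "0 0 0 0 0 0 87" --pt "0 0 0 0 0 0 87" --pt "0 0 0 0 0 0 87" --pt "0 0 0 0 0 0 87" --pt "0 0 0 0 0 0 87" --pt "0 0 0 0 0 0 87" --pt "0 0 0 0 0 0 87"

```text
time: 30.2
position: [0.3922, 0.2539, 0.2479]
tool_rot: [2.902, 1.203, -0.0]
ft_force: [-1.2, -0.2, 0.3]
grip_width: 1.004
```

Run:
```python
from h import *
st();im,c=img("wrist","w14"); heel(im,c,.4206,.2821,half=.05,f="hC2")
im,c=img("top","t14",(230,170,430,330),4)
save(rect(im,c,.052,.4827,-.134,.05),"rA",s=3)
```

```text
t 30.20 pos [392.2 253.9 247.9] yaw(tool x) 45.0 zax [ 0. -0. -1.] F [-1.2 -0.2  0.3] M [-0.01 -0.    0.04] grip 87.4 q [ 0.53 -0.12 -1.06  1.78 -0.1   1.42 -1.3 ]
heel 0.4232 0.2822 yaw -45.0 size mm 44.194175720214844 60.10407638549805 thr 123.0
```

View pics/hC2.png

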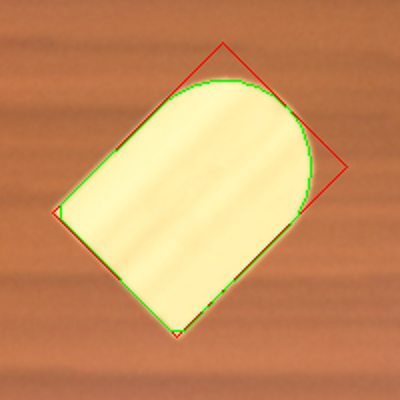

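View pics/w14.png

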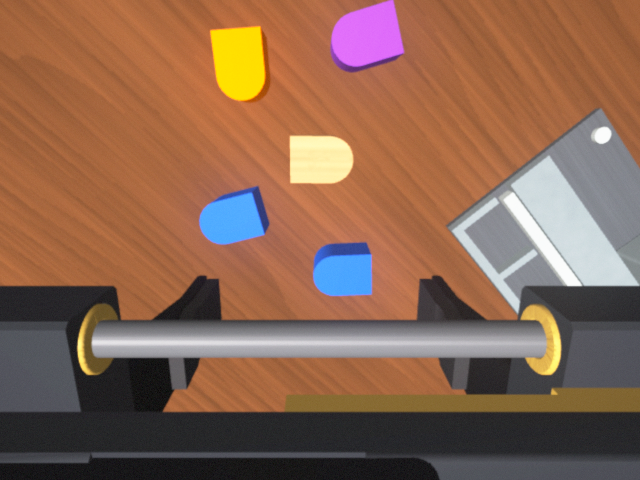

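View pics/t14.png

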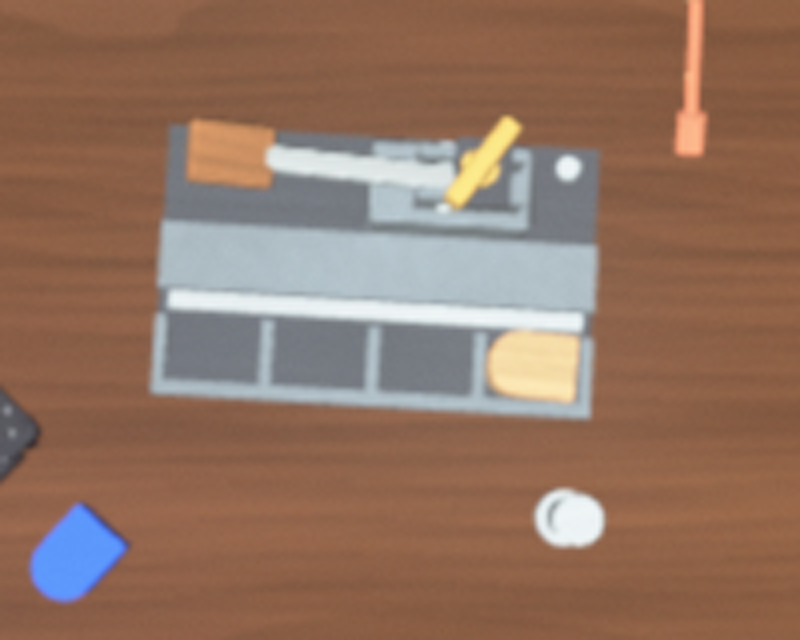

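step_arm --pt "0 0 0 20 1 0 87" --pt "0 0 0 42 2 20 87" --pt "0 0 0 42 2 60 87" --pt "0 0 0 42 2 110 87" --pt "0 0 0 42 2 160 87" --pt "0 0 0 42 2 200 87" --pt "0 0 0 42 2 229 87" --pt "0 0 0 42 2 229 87" --newtons 20

```text
time: 31.3
position: [0.4214, 0.2812, 0.017]
tool_rot: [-2.901, -1.203, 0.008]
ft_force: [0.5, 0.2, 1.5]
grip_width: 0.999
```

Run:
```python
from h import *
st();im,c=img("wrist","w15")
```

```text
t 31.30 pos [421.4 281.2  17. ] yaw(tool x) 45.1 zax [-0.005 -0.001 -1.   ] F [0.5 0.2 1.5] M [ 0.02  0.01 -0.03] grip 86.9 q [ 0.28  0.38 -1.05  1.97  0.39  1.01 -1.73]
```

View pics/w15.png

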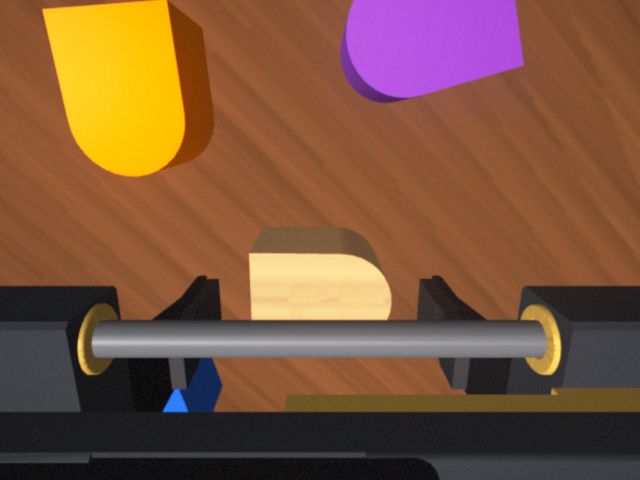

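Centred between the jaws. Close fully before lifting.

step_arm --pt "0 0 0 0 0 0 70" --pt "0 0 0 0 0 0 50" --pt "0 0 0 0 0 0 50" --pt "0 0 0 0 0 0 50" --pt "0 0 0 0 0 0 50" --pt "0 0 0 0 0 0 50" --pt "0 0 0 0 0 0 50" --pt "0 0 0 0 0 0 50"

```text
time: 32.35
position: [0.4236, 0.2824, 0.0194]
tool_rot: [2.902, 1.203, 0.001]
ft_force: [-1.0, -1.1, 6.5]
grip_width: 0.676
```

step_arm --pt "0 0 0 0 0 0 50" --pt "0 0 0 0 0 -5 50" --pt "0 0 0 0 0 -20 50" --pt "0 0 0 0 0 -50 50" --pt "0 0 0 0 0 -80 50" --pt "0 0 0 0 0 -100 50" --pt "0 0 0 0 0 -100 50" --pt "0 0 0 0 0 -100 50"

```text
time: 33.35
position: [0.4228, 0.2815, 0.1181]
tool_rot: [2.902, 1.202, -0.002]
ft_force: [-0.6, -0.3, -0.2]
grip_width: 0.676
```

Run:
```python
from h import *
im,c=img("wrist","w16")
ey=np.array([.075,.9972]); o=np.array([.491,-.0235]); p=o+ey*.111; print(p)
delta([*p,.12],-4.3)
```

```text
[0.499325  0.0871892]
t 33.40 pos [422.6 281.5 117.8] yaw(tool x) 45.0 zax [-0.002 -0.001 -1.   ] F [-0.5 -1.1 -1.1] M [-0.08 -0.03 -0.02] grip 58.6 q [ 0.41  0.23 -1.15  1.87  0.23  1.18 -1.6 ]
delta [ 0.   0.1 49.3] [-83.2 191.6  -2.1]
```

View pics/w16.png

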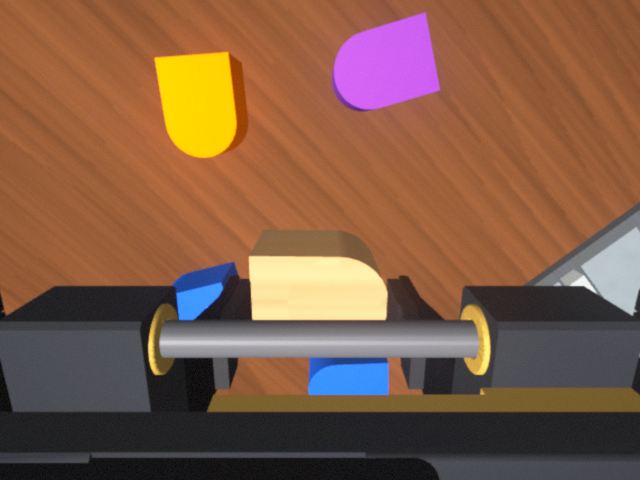

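step_arm --pt "0 0 8 -14 32 0 50" --pt "0 0 16 -28 64 0 50" --pt "0 0 24 -42 96 0 50" --pt "0 0 32 -56 128 0 50" --pt "0 0 40 -70 160 0 50" --pt "0 0 49.3 -83 192 0 50" --pt "0 0 49.3 -83 192 0 50" --pt "0 0 49.3 -83 192 0 50"

```text
time: 34.4
position: [0.4995, 0.0885, 0.118]
tool_rot: [-3.139, 0.115, 0.003]
ft_force: [-0.5, -0.1, -1.7]
grip_width: 0.672
```

Run:
```python
from h import *
st()
im,c=img("wrist","w17")
st()
img("side","s17",(230,160,430,310),4)
r=rect(im,c,.022,.52,.087,half=.08); save(r,"r17",s=2)
```

```text
t 34.40 pos [499.5  88.5 118. ] yaw(tool x) -4.2 zax [-0.002  0.001 -1.   ] F [-0.5 -0.1 -1.7] M [ 0.03  0.01 -0.05] grip 58.5 q [ 0.64  0.16 -0.93  1.88  0.14  1.17 -1.98]
t 34.45 pos [499.6  89.  118.3] yaw(tool x) -4.1 zax [-0.001  0.001 -1.   ] F [ 0.9 -0.3 -0.9] M [0.06 0.02 0.02] grip 58.2 q [ 0.64  0.16 -0.93  1.88  0.14  1.17 -1.98]
```

View pics/w17.png

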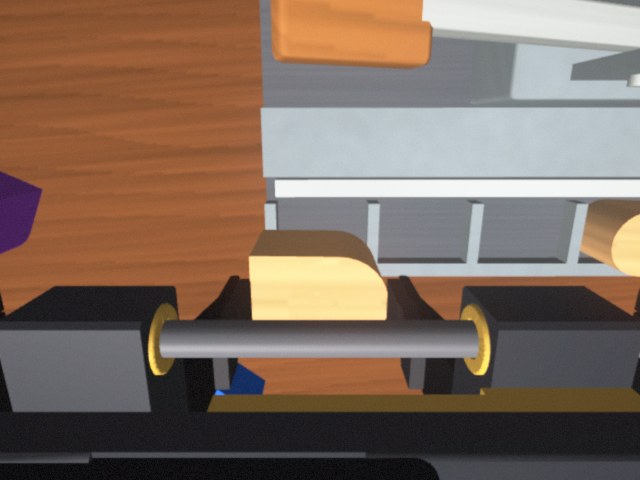

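View pics/r17.png

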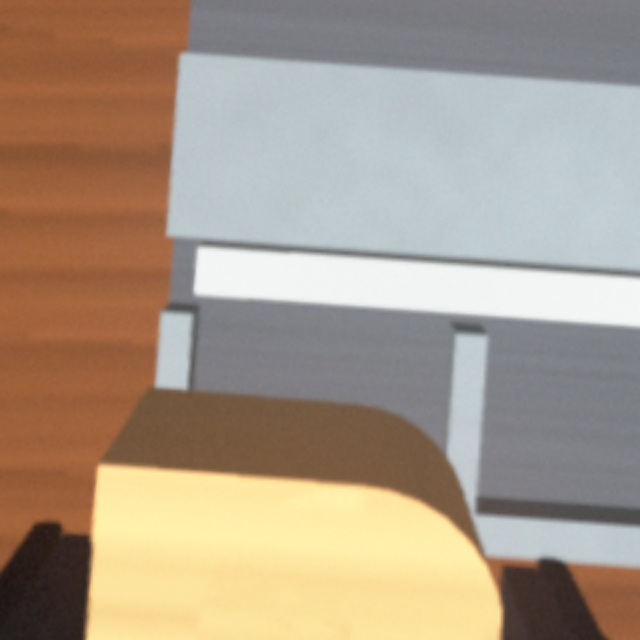

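View pics/s17.png

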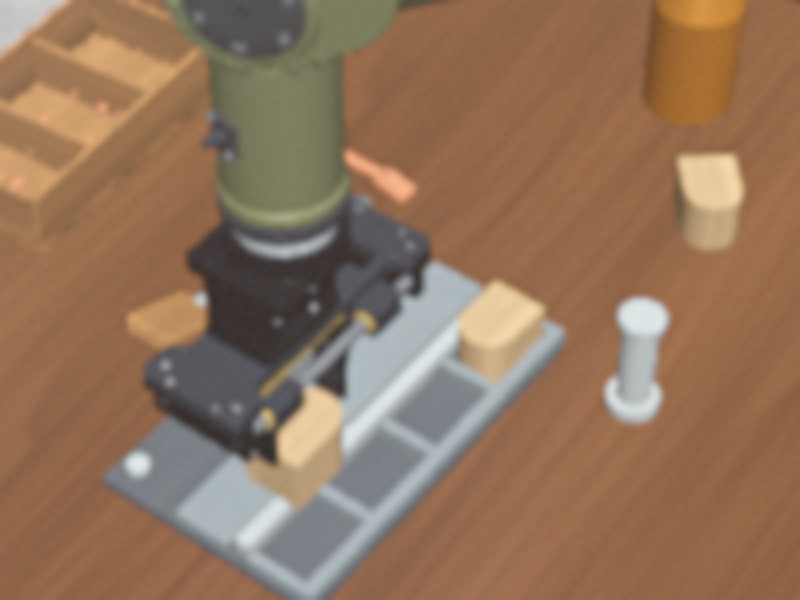

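step_arm --pt "0 0 0 0 1.5 0 50" --pt "0 0 0 0 1.5 20 50" --pt "0 0 0 0 1.5 45 50" --pt "0 0 0 0 1.5 65 50" --pt "0 0 0 0 1.5 74 50" --pt "0 0 0 0 1.5 74 50" --pt "0 0 0 0 1.5 74 50" --pt "0 0 0 0 1.5 74 50"

```text
time: 35.5
position: [0.501, 0.0863, 0.0457]
tool_rot: [3.139, -0.117, 0.002]
ft_force: [-0.1, 0.0, -1.0]
grip_width: 0.674
```

Run:
```python
from h import *
st()
im,c=img("wrist","w18")
img("side","s18",(230,160,430,310),4)
r=rect(im,c,.022,.52,.087,half=.06); save(r,"r18",s=3)
```

```text
t 35.50 pos [501.   86.3  45.7] yaw(tool x) -4.3 zax [ 0.001 -0.    -1.   ] F [-0.1  0.  -1. ] M [ 0.08 -0.05 -0.03] grip 58.7 q [ 0.59  0.27 -0.9   1.95  0.24  1.03 -2.06]
```

View pics/r18.png

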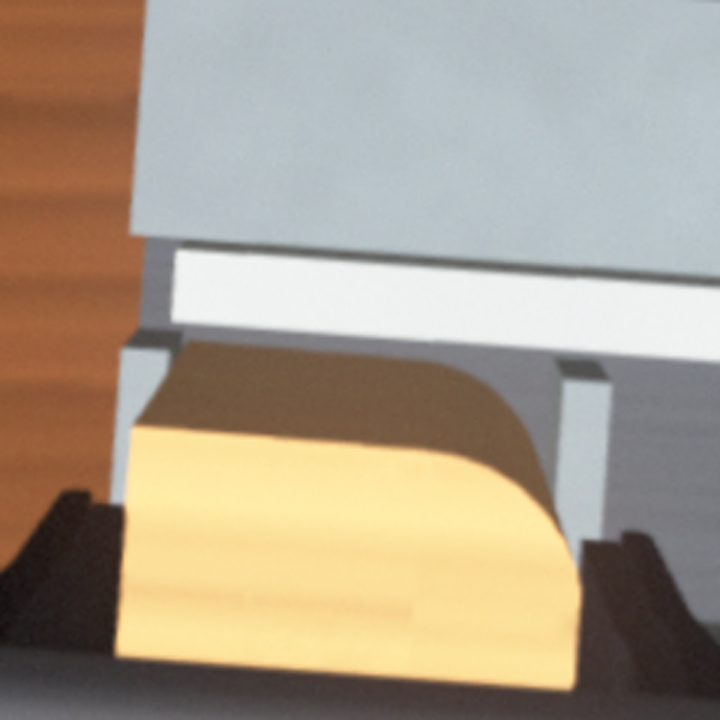

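View pics/s18.png

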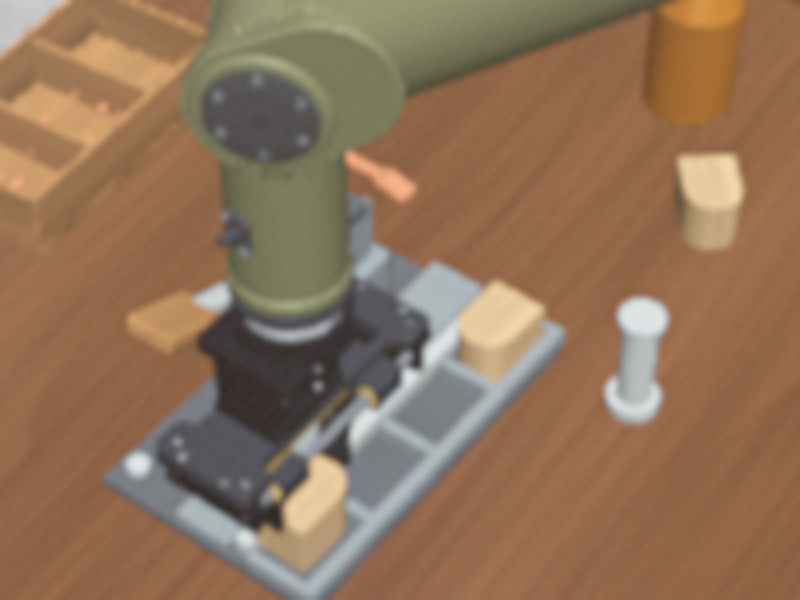

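step_arm --pt "0 0 0 -1.5 0.6 0 50" --pt "0 0 0 -1.5 0.6 0 50" --pt "0 0 0 -1.5 0.6 3 50" --pt "0 0 0 -1.5 0.6 7 50" --pt "0 0 0 -1.5 0.6 11 50" --pt "0 0 0 -1.5 0.6 14 50" --pt "0 0 0 -1.5 0.6 17 50" --pt "0 0 0 -1.5 0.6 17 50"

```text
time: 36.6
position: [0.4987, 0.0858, 0.0277]
tool_rot: [3.139, -0.117, -0.001]
ft_force: [-0.2, 1.1, -1.9]
grip_width: 0.675
```

Run:
```python
from h import *
st()
im,c=img("wrist","w19")
st()
img("side","s19",(230,160,430,310),4)
```

```text
t 36.60 pos [498.7  85.8  27.7] yaw(tool x) -4.3 zax [-0.  0. -1.] F [-0.2  1.1 -1.9] M [0.01 0.06 0.03] grip 58.7 q [ 0.58  0.29 -0.89  1.97  0.27  1.   -2.08]
t 36.65 pos [498.7  85.8  27.9] yaw(tool x) -4.3 zax [-0. -0. -1.] F [-0.4  0.2 -0.9] M [-0.03  0.01 -0.01] grip 58.6 q [ 0.58  0.29 -0.89  1.97  0.27  1.   -2.08]
```

View pics/w19.png

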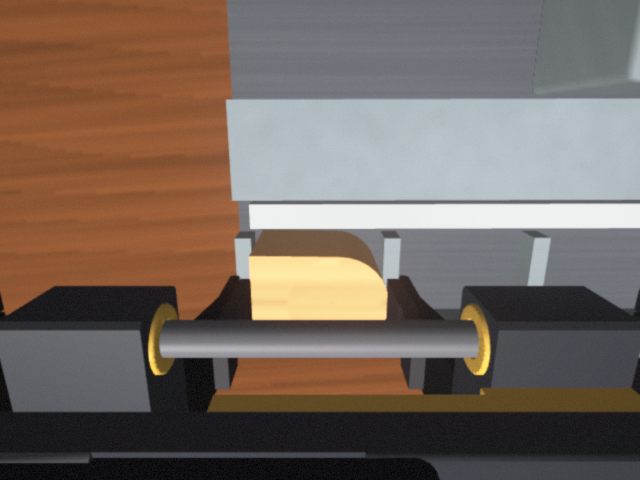

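View pics/s19.png

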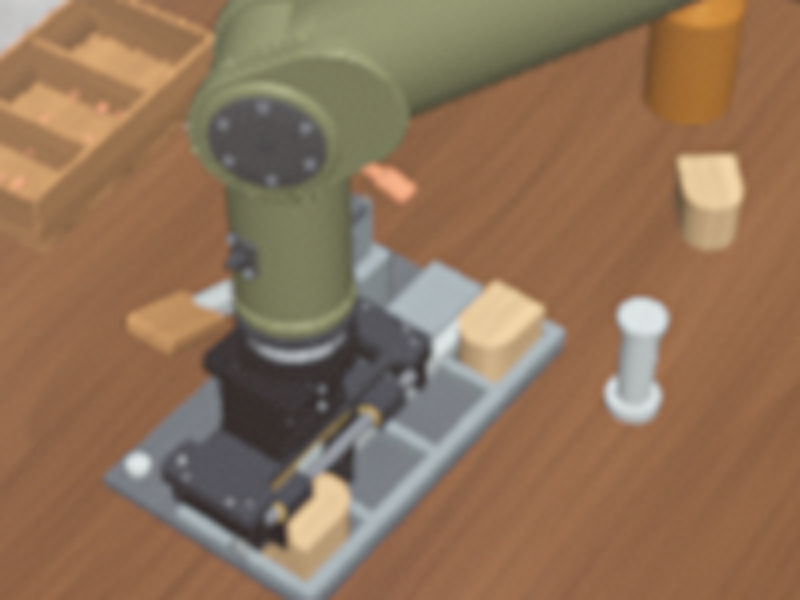

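step_arm --pt "0 0 0 0 0 0 63" --pt "0 0 0 0 0 0 68" --pt "0 0 0 0 0 0 72" --pt "0 0 0 0 0 0 72" --pt "0 0 0 0 0 -10 72" --pt "0 0 0 0 0 -40 72" --pt "0 0 0 0 0 -90 72" --pt "0 0 0 0 0 -150 72"

```text
time: 37.7
position: [0.498, 0.0858, 0.1794]
tool_rot: [3.139, -0.116, -0.002]
ft_force: [1.3, -1.5, 0.2]
grip_width: 0.826
```

Run:
```python
from h import *
im,c=img("wrist","w20")
th=np.radians(125.6); p=np.array([.4175,-.3532])-.05*np.array([np.cos(th),np.sin(th)]); print(p)
delta([*p,.25],125.6)
im,c=img("top","t20")
heel(im,c,.415,-.353)
```

```text
[ 0.44660615 -0.39385504]
t 37.75 pos [503.   87.5 187.8] yaw(tool x) -4.2 zax [ 0.012 -0.    -1.   ] F [4.1 2.3 5.7] M [ 0.23 -0.37 -0.01] grip 71.9 q [ 0.69  0.08 -0.95  1.79  0.07  1.29 -1.92]
delta [   0.7   -0.4 -129.8] [-20.4 484.2 -62.7]
heel 0.415 -0.3527 yaw 125.9 size mm 45.7087287902832 64.55076599121094 thr 115.0
```

View pics/w20.png

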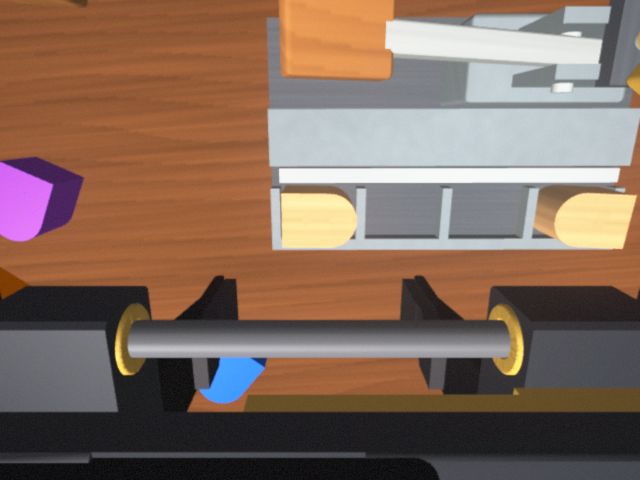

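View pics/t20.png

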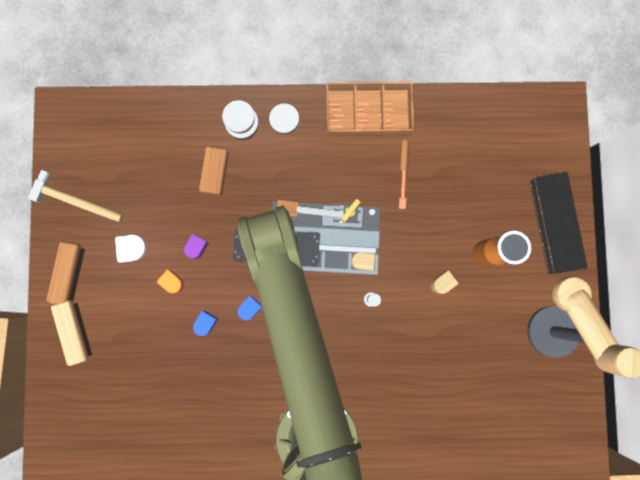

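step_arm --pt "0 0 -8 0 20 -30 80" --pt "0 0 -18 -2 70 -63 87" --pt "0 0 -28 -4 120 -63 87" --pt "0 0 -38 -6 170 -63 87" --pt "0 0 -48 -8 220 -63 87" --pt "0 0 -58 -10 270 -63 87" --pt "0 0 -68 -12 320 -63 87" --pt "0 0 -78 -14 370 -63 87"

```text
time: 38.8
position: [0.4569, -0.2835, 0.241]
tool_rot: [2.507, 1.892, -0.0]
ft_force: [0.4, 0.8, -0.4]
grip_width: 1.002
```

Run:
```python
from h import *
delta([.4466,-.3939,.25],125.6)
```

```text
t 38.80 pos [ 456.9 -283.5  241. ] yaw(tool x) 74.1 zax [ 0. -0. -1.] F [ 0.4  0.8 -0.4] M [ 0.02 -0.14  0.04] grip 87.1 q [ 1.08  0.1  -0.62  1.65  0.06  1.41  0.18]
delta [  0.    0.  -51.5] [-109.    20.4   -8.9]
```

step_arm --pt "0 0 -10 -22 4 -9 87" --pt "0 0 -20 -44 8 -9 87" --pt "0 0 -30 -66 12 -9 87" --pt "0 0 -40 -88 16 -9 87" --pt "0 0 -51.5 -109 20 -9 87" --pt "0 0 -51.5 -109 20 -9 87" --pt "0 0 -51.5 -109 20 -9 87" --pt "0 0 -51.5 -109 20 -9 87"

```text
time: 39.8
position: [0.4465, -0.391, 0.2502]
tool_rot: [1.445, 2.789, 0.0]
ft_force: [0.3, -0.3, -0.2]
grip_width: 1.0
```

Run:
```python
from h import *
im,c=img("wrist","w21"); X,Y=heel(im,c,.4175,-.353,half=.05,f="hB2")
th=np.radians(125.6); p=np.array([X,Y])-.008*np.array([np.cos(th),np.sin(th)])
delta([*p,.0195],125.6)
```

```text
heel 0.4176 -0.3531 yaw 125.5 size mm 44.52284622192383 59.9256591796875 thr 121.0
t 39.85 pos [ 446.4 -391.2  250.2] yaw(tool x) 125.2 zax [ 0. -0. -1.] F [ 0.1  0.9 -0.4] M [-0.04 -0.12  0.04] grip 86.8 q [ 1.2   0.23 -0.62  1.5   0.14  1.45  1.19]
delta [-0.   0.  -0.4] [ 39.8  -1.5 230.7]
```

View pics/w21.png

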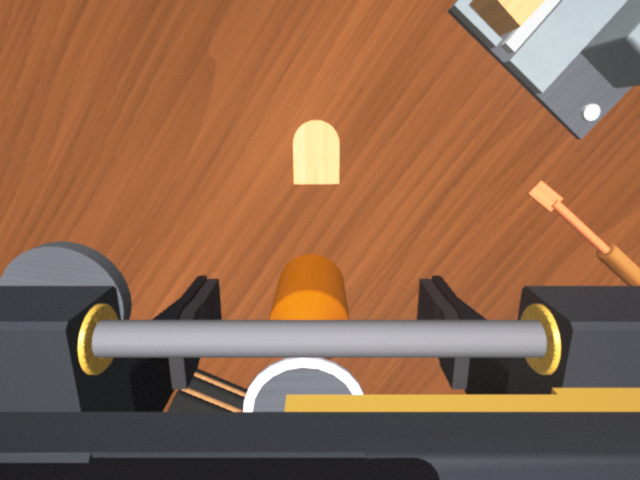

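Run:
```python
from h import *
b=atz("top",(514,247),.216); print(b); c=np.array([.422,-.360]); d=b[:2]-c; th=np.radians(125.6); print(np.linalg.norm(d), d@[np.cos(th),np.sin(th)], d@[np.sin(th),-np.cos(th)])
```

```text
[ 0.49939137 -0.48255903  0.216     ]
0.144948752418676 -0.14470413746491415 -0.008417447847528334
```

step_arm --pt "0 0 -0.4 20 -1 0 87" --pt "0 0 -0.4 40 -1.5 20 87" --pt "0 0 -0.4 40 -1.5 60 87" --pt "0 0 -0.4 40 -1.5 110 87" --pt "0 0 -0.4 40 -1.5 160 70" --pt "0 0 -0.4 40 -1.5 200 70" --pt "0 0 -0.4 40 -1.5 230.7 65" --pt "0 0 -0.4 40 -1.5 230.7 65" --newtons 20

```text
time: 40.85
position: [0.4201, -0.3586, 0.0173]
tool_rot: [-1.433, -2.791, -0.003]
ft_force: [-0.5, -0.0, 0.4]
grip_width: 0.756
```

step_arm --pt "0 0 0 0 0 0 55" --pt "0 0 0 0 0 0 35" --pt "0 0 0 0 0 0 35" --pt "0 0 0 0 0 0 35" --pt "0 0 0 0 0 0 35" --pt "0 0 0 0 0 0 35" --pt "0 0 0 0 0 0 35" --pt "0 0 0 0 0 0 35"

```text
time: 41.85
position: [0.4223, -0.3613, 0.0205]
tool_rot: [1.435, 2.793, -0.001]
ft_force: [0.1, 0.1, 6.4]
grip_width: 0.489
```

Run:
```python
from h import *
st()
im,c=img("wrist","w22")
```

```text
t 41.85 pos [ 422.3 -361.3   20.5] yaw(tool x) 125.6 zax [ 0.001 -0.002 -1.   ] F [0.1 0.1 6.4] M [ 0.1   0.01 -0.02] grip 42.5 q [ 1.18  0.34 -0.6   1.87  0.23  1.    1.1 ]
```

View pics/w22.png

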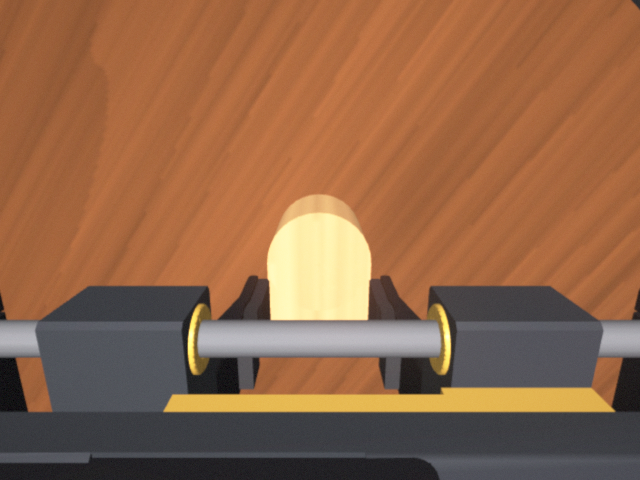

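step_arm --pt "0 0 0 0 0 -5 35" --pt "0 0 0 0 0 -30 35" --pt "0 0 0 0 0 -80 35" --pt "0 0 0 0 0 -130 35" --pt "0 0 6 25 26 -140 35" --pt "0 0 12 57 60 -140 35" --pt "0 0 18 89 94 -140 35" --pt "0 0 24 121 128 -140 35" --newtons 25

```text
time: 42.9
position: [0.455, -0.186, 0.1592]
tool_rot: [-1.989, -2.431, 0.001]
ft_force: [0.5, 0.0, 0.2]
grip_width: 0.492
```

Run:
```python
from h import *
delta([.493,.0033,.16],85.7)
```

```text
t 42.90 pos [ 455.  -186.   159.2] yaw(tool x) 101.4 zax [-0. -0. -1.] F [0.5 0.  0.2] M [ 0.03 -0.12  0.  ] grip 42.8 q [ 1.06  0.05 -0.73  1.87  0.03  1.24  0.51]
delta [-0.   0.  15.7] [178.   74.8  -0.9]
```

step_arm --pt "0 0 3 36 15 -1 35" --pt "0 0 6 72 30 -1 35" --pt "0 0 10 108 45 -1 35" --pt "0 0 13 144 60 -1 35" --pt "0 0 15.7 178 75 -1 35" --pt "0 0 15.7 178 75 -1 35" --pt "0 0 15.7 178 75 -1 35" --pt "0 0 15.7 178 75 -1 35"

```text
time: 43.9
position: [0.4925, 0.0004, 0.16]
tool_rot: [2.301, 2.139, -0.001]
ft_force: [0.1, -0.5, -0.3]
grip_width: 0.486
```

Run:
```python
from h import *
st()
im,c=img("wrist","w23"); st()
img("side","s23",(230,160,430,310),4)
```

```text
t 43.90 pos [4.925e+02 4.000e-01 1.600e+02] yaw(tool x) 85.8 zax [-0.001 -0.001 -1.   ] F [ 0.1 -0.5 -0.3] M [-0.04 -0.08 -0.01] grip 42.3 q [ 0.84  0.06 -0.91  1.86  0.05  1.24 -0.16]
t 43.95 pos [492.5   0.5 160.1] yaw(tool x) 85.8 zax [-0. -0. -1.] F [-0.3 -0.6 -0.1] M [ 0.02 -0.08  0.05] grip 42.7 q [ 0.84  0.06 -0.91  1.86  0.05  1.24 -0.16]
```

View pics/w23.png

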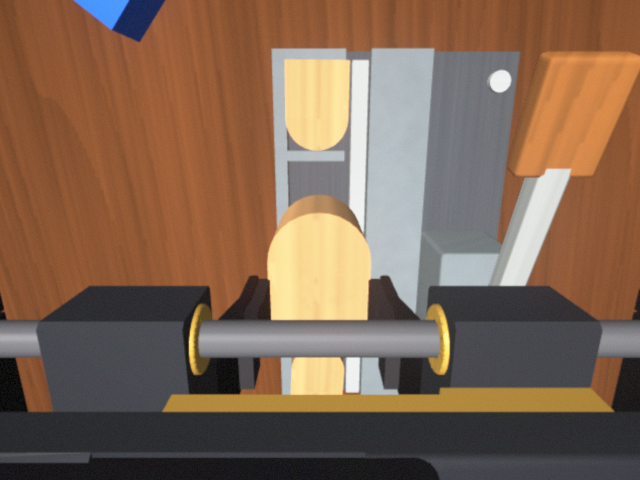

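View pics/s23.png

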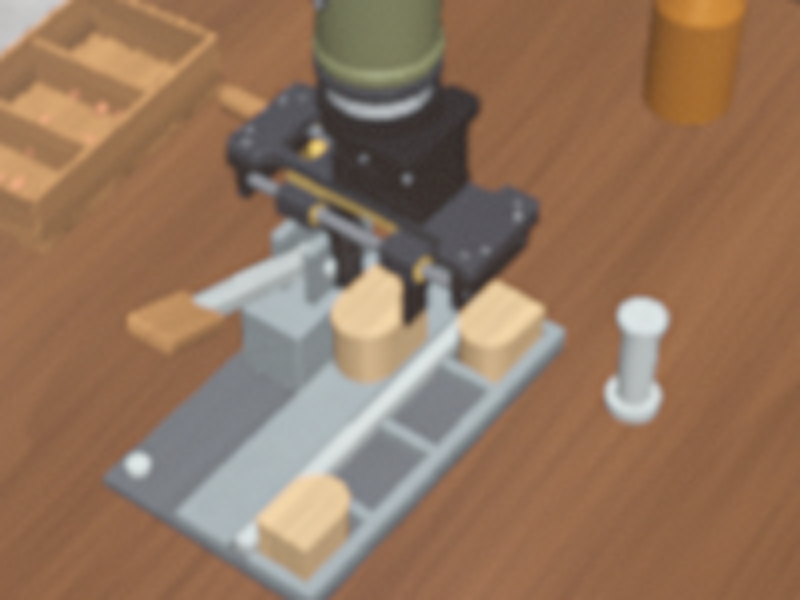

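step_arm --pt "0 0 0 2.9 0.3 0 35" --pt "0 0 0 2.9 0.3 20 35" --pt "0 0 0 2.9 0.3 45 35" --pt "0 0 0 2.9 0.3 70 35" --pt "0 0 0 2.9 0.3 95 35" --pt "0 0 0 2.9 0.3 114 35" --pt "0 0 0 2.9 0.3 114 35" --pt "0 0 0 2.9 0.3 114 35"

```text
time: 45.0
position: [0.494, 0.0048, 0.047]
tool_rot: [2.298, 2.141, 0.001]
ft_force: [0.1, 0.9, 0.7]
grip_width: 0.489
```

Run:
```python
from h import *
st()
im,c=img("wrist","w24"); st()
r=rect(im,c,.022,.493,.06,half=.06); save(r,"r24",s=3)
```

```text
t 45.00 pos [494.    4.8  47. ] yaw(tool x) 85.9 zax [ 0.001 -0.    -1.   ] F [0.1 0.9 0.7] M [-0.05 -0.11 -0.02] grip 42.6 q [ 0.77  0.23 -0.9   1.98  0.21  1.03 -0.3 ]
t 45.05 pos [494.2   4.7  47.2] yaw(tool x) 85.9 zax [ 0.002 -0.    -1.   ] F [-0.5  0.7 -0.4] M [-0.06 -0.11  0.03] grip 42.4 q [ 0.77  0.23 -0.9   1.98  0.21  1.03 -0.3 ]
```

View pics/r24.png

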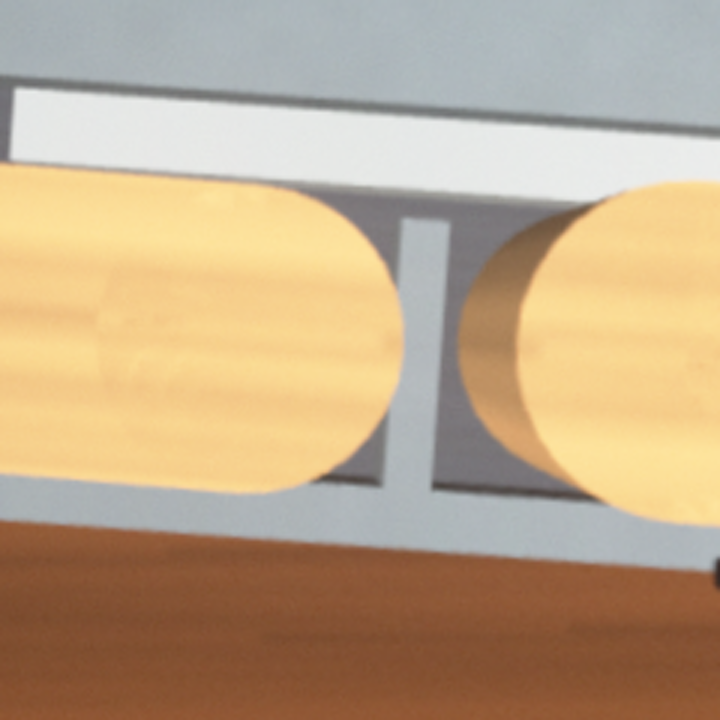

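View pics/w24.png

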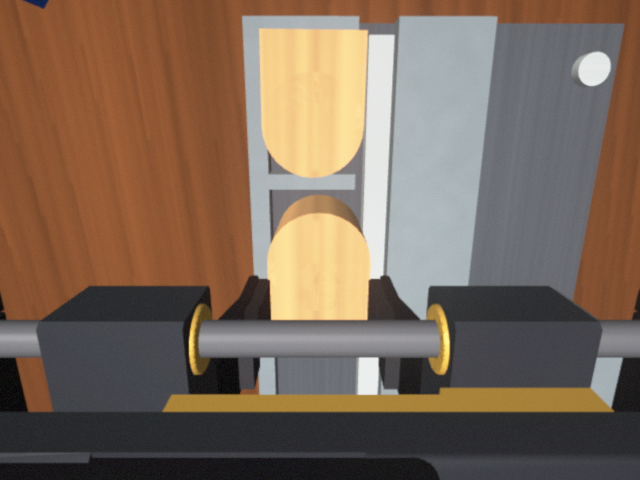

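step_arm --pt "0 0 0.2 -1.1 -0.4 0 35" --pt "0 0 0.2 -1.1 -0.4 0 35" --pt "0 0 0.2 -1.1 -0.4 4 35" --pt "0 0 0.2 -1.1 -0.4 8 35" --pt "0 0 0.2 -1.1 -0.4 12 35" --pt "0 0 0.2 -1.1 -0.4 15 35" --pt "0 0 0.2 -1.1 -0.4 17.5 35" --pt "0 0 0.2 -1.1 -0.4 17.5 35"

```text
time: 46.05
position: [0.4928, 0.0037, 0.0287]
tool_rot: [-2.303, -2.137, 0.0]
ft_force: [0.3, 0.2, -1.7]
grip_width: 0.486
```

Run:
```python
from h import *
st()
im,c=img("wrist","w25"); st()
img("side","s25",(230,160,430,310),4)
```

```text
t 46.05 pos [492.8   3.7  28.7] yaw(tool x) 85.7 zax [-0.  0. -1.] F [ 0.3  0.2 -1.7] M [-0.03 -0.07 -0.03] grip 42.3 q [ 0.75  0.25 -0.89  2.    0.24  0.99 -0.32]
t 46.10 pos [492.9   3.7  28.7] yaw(tool x) 85.7 zax [ 0.  0. -1.] F [ 0.2  0.3 -0.6] M [-0.05 -0.05  0.02] grip 42.2 q [ 0.75  0.25 -0.89  2.    0.24  0.99 -0.32]
```

View pics/s25.png

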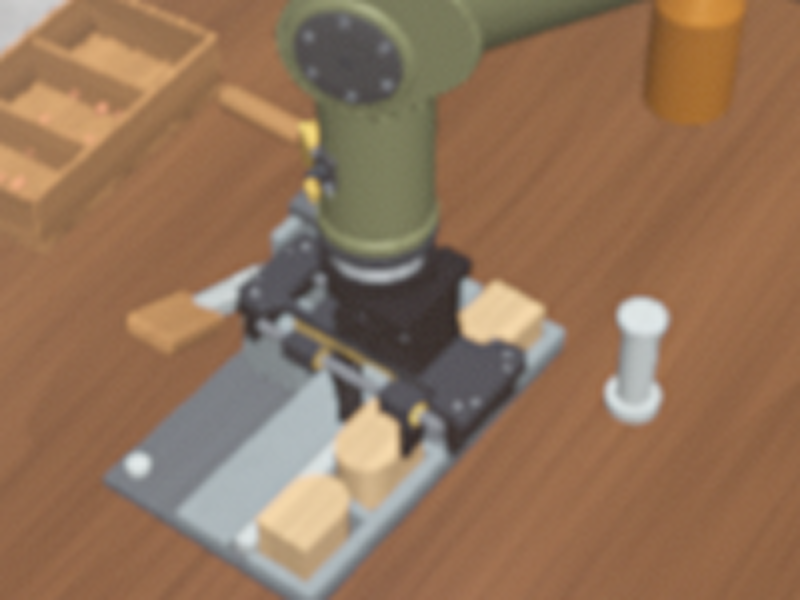

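step_arm --pt "0 0 0 0 0 0 48" --pt "0 0 0 0 0 0 52" --pt "0 0 0 0 0 0 58" --pt "0 0 0 0 0 0 60" --pt "0 0 0 0 0 -10 60" --pt "0 0 0 0 0 -50 60" --pt "0 0 0 0 0 -110 60" --pt "0 0 0 0 0 -170 60"

```text
time: 47.15
position: [0.4925, 0.0039, 0.2011]
tool_rot: [2.302, 2.137, 0.0]
ft_force: [1.6, -0.7, 0.0]
grip_width: 0.691
```

step_arm --pt "0 0 0 0 0 -30 30" --pt "0 0 0 0 0 -30 0" --pt "0 0 0 0 0 -30 0" --pt "0 0 0 0 0 -30 0" --pt "0 0 0 0 0 -30 0" --pt "0 0 0 0 0 -30 0" --pt "0 0 0 0 0 -30 0" --pt "0 0 0 0 0 -30 0"

```text
time: 48.15
position: [0.4928, 0.0036, 0.2287]
tool_rot: [-2.303, -2.137, 0.0]
ft_force: [-0.2, 0.5, -0.1]
grip_width: 0.007
```

Run:
```python
from h import *
im,c=img("wrist","w26"); delta([.612,.072,.19],85.7)
img("top","t26"); img("side","s26",(230,160,430,310),4)
```

```text
t 48.20 pos [492.8   3.7 228.7] yaw(tool x) 85.7 zax [-0. -0. -1.] F [-0.5  0.   0.4] M [-0.04 -0.09  0.01] grip 0.2 q [ 0.88  0.   -0.93  1.76  0.    1.38 -0.13]
delta [-0.  0.  0.] [ 77.  113.8  38.7]
```

View pics/w26.png

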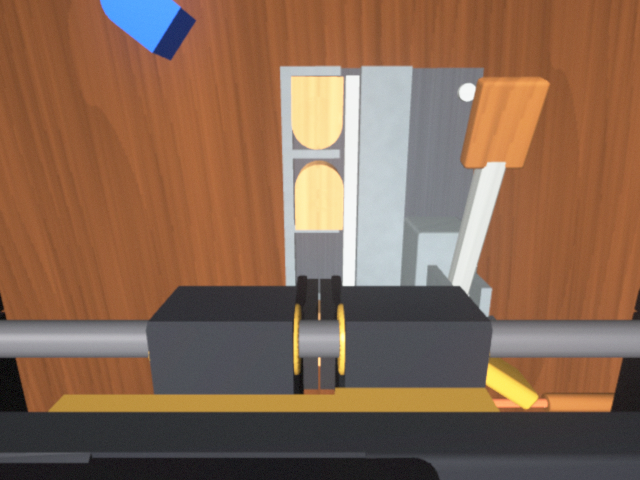

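View pics/s26.png

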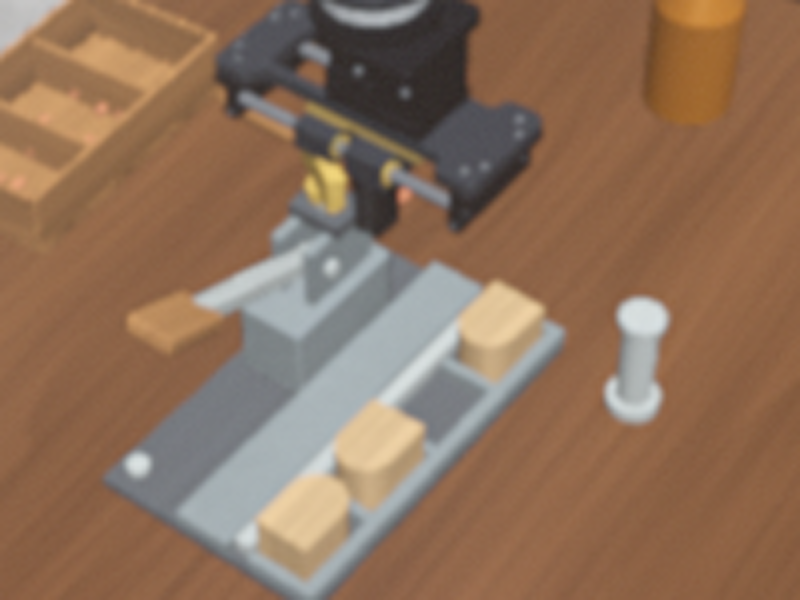

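Run:
```python
from h import *
for p in [(468,165),(525,167),(547,82),(483,80)]: print(atz("wrist",p,.158).round(4))
im=cv2.imread("pics/t26.png"); c=optics.get_calibration("top")
r=rect(im,c,.052,.489,-.023,.14,.0005); save(r,"r26",s=1.2)
EOF
```

```text
[0.5908 0.0463 0.158 ]
[0.6266 0.0424 0.158 ]
[0.6364 0.092  0.158 ]
[0.5984 0.096  0.158 ]Traceback (most recent call last):
  File "<stdin>", line 5, in <module>
NameError: name 'EOF' is not defined
```

View pics/t26.png

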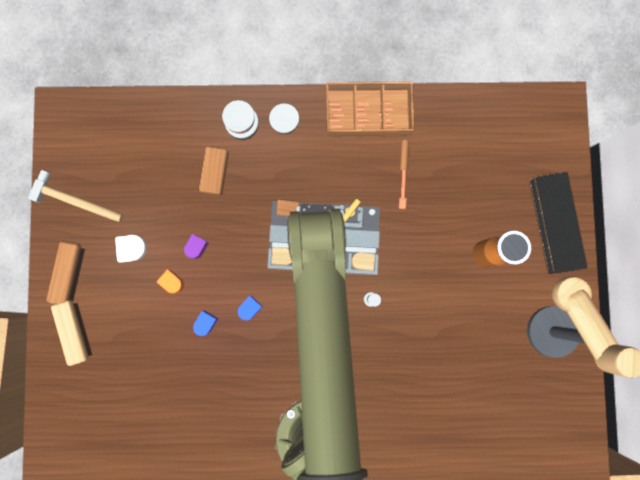

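step_arm --pt "0 0 0 15 25 0 0" --pt "0 0 0 40 60 0 0" --pt "0 0 0 65 95 0 0" --pt "0 0 0 77 114 0 0" --pt "0 0 0 77 114 20 0" --pt "0 0 0 77 114 40 0" --pt "0 0 0 77 114 40 0" --pt "0 0 0 77 114 40 0"

```text
time: 49.3
position: [0.6119, 0.0711, 0.189]
tool_rot: [2.303, 2.135, -0.001]
ft_force: [-0.4, 0.4, 0.3]
grip_width: 0.007
```

step_arm --pt "0 0 0 0 0 15 0" --pt "0 0 0 0 0 28 0" --pt "0 0 0 1 0 38 0" --pt "0 0 0 2 0 48 0" --pt "0 0 0 3 0 58 0" --pt "0 0 0 4 0 68 0" --pt "0 0 0 5 0 78 0" --pt "0 0 0 6 0 85 0"

```text
time: 50.3
position: [0.6133, 0.0794, 0.1039]
tool_rot: [-2.302, -2.138, -0.004]
ft_force: [-0.4, 2.5, 5.5]
grip_width: 0.004
```

Run:
```python
from h import *
st()
img("side","s27",(230,160,430,310),4)
```

```text
t 50.30 pos [613.3  79.4 103.9] yaw(tool x) 85.8 zax [ 0.002  0.002 -1.   ] F [-0.4  2.5  5.5] M [ 0.73 -0.11  0.03] grip 0.4 q [ 0.55  0.47 -0.93  1.63  0.39  1.24 -0.53]
```

View pics/s27.png

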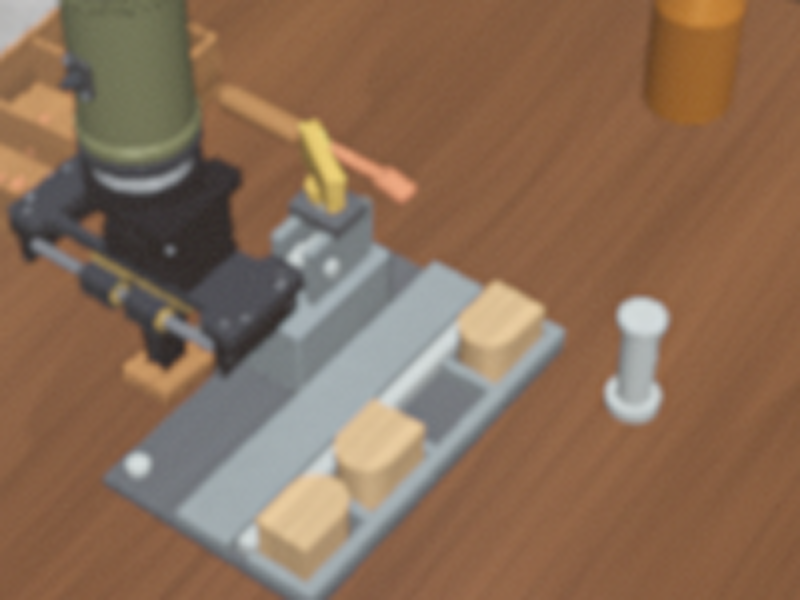

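step_arm --pt "0 0 0 0 0 5 0" --pt "0 0 0 0 0 10 0" --pt "0 0 0 0 0 14 0" --pt "0 0 0 0 0 17 0" --pt "0 0 0 0 0 20 0" --pt "0 0 0 0 0 21 0" --pt "0 0 0 0 0 21 0" --pt "0 0 0 0 0 21 0"

```text
time: 51.35
position: [0.6133, 0.0806, 0.0839]
tool_rot: [-2.3, -2.139, -0.006]
ft_force: [-0.7, 5.8, 7.1]
grip_width: 0.01
```

Run:
```python
from h import *
st()
img("side","s28",(230,160,430,310),4)
```

```text
t 51.35 pos [613.3  80.6  83.9] yaw(tool x) 85.8 zax [ 0.002  0.003 -1.   ] F [-0.7  5.8  7.1] M [1.08 0.   0.  ] grip 0.9 q [ 0.54  0.49 -0.92  1.65  0.41  1.2  -0.54]
```

View pics/s28.png

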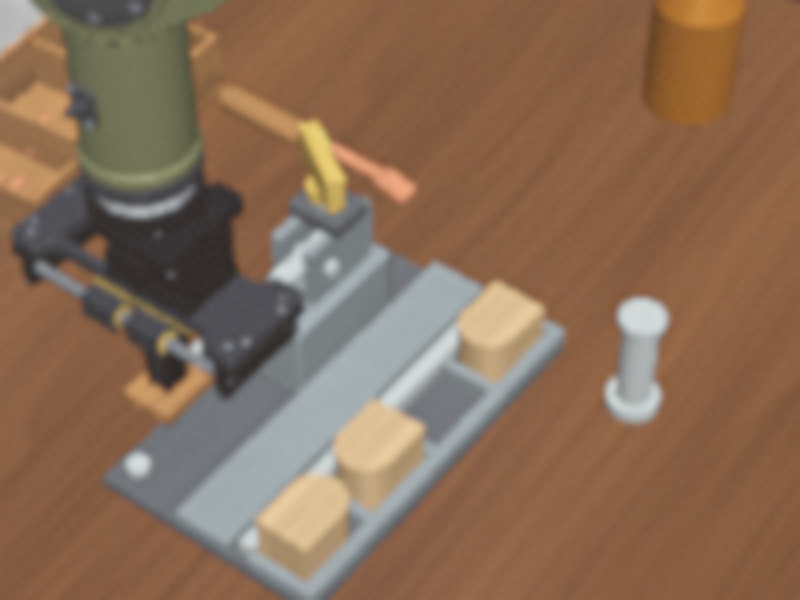

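step_arm --pt "0 0 0 0 0 1 0" --pt "0 0 0 0 0 2 0" --pt "0 0 0 0 0 3 0" --pt "0 0 0 0 0 4 0" --pt "0 0 0 0 0 4 0" --pt "0 0 0 0 0 4 0" --pt "0 0 0 0 0 4 0" --pt "0 0 0 0 0 4 0"

```text
time: 52.4
position: [0.6133, 0.0807, 0.0799]
tool_rot: [-2.3, -2.139, -0.006]
ft_force: [-0.4, 5.2, 7.4]
grip_width: 0.01
```

Run:
```python
from h import *
st()
```

```text
t 52.40 pos [613.3  80.7  79.9] yaw(tool x) 85.8 zax [ 0.002  0.003 -1.   ] F [-0.4  5.2  7.4] M [ 1.15  0.06 -0.01] grip 0.9 q [ 0.54  0.5  -0.91  1.65  0.41  1.2  -0.54]
```

step_arm --pt "0 0 0 0 0 1 0" --pt "0 0 0 0 0 2 0" --pt "0 0 0 0 0 3 0" --pt "0 0 0 0 0 4 0" --pt "0 0 0 0 0 4 0" --pt "0 0 0 0 0 4 0" --pt "0 0 0 0 0 4 0" --pt "0 0 0 0 0 4 0"

```text
time: 53.4
position: [0.6133, 0.0807, 0.0759]
tool_rot: [-2.3, -2.138, -0.006]
ft_force: [-0.5, 4.6, 7.7]
grip_width: 0.005
```

Run:
```python
from h import *
st(); img("side","s29",(230,160,430,310),4);img("wrist","w29")
```

```text
t 53.40 pos [613.3  80.7  75.9] yaw(tool x) 85.8 zax [ 0.002  0.003 -1.   ] F [-0.5  4.6  7.7] M [1.06 0.04 0.01] grip 0.5 q [ 0.54  0.5  -0.91  1.66  0.42  1.19 -0.55]
```

View pics/w29.png

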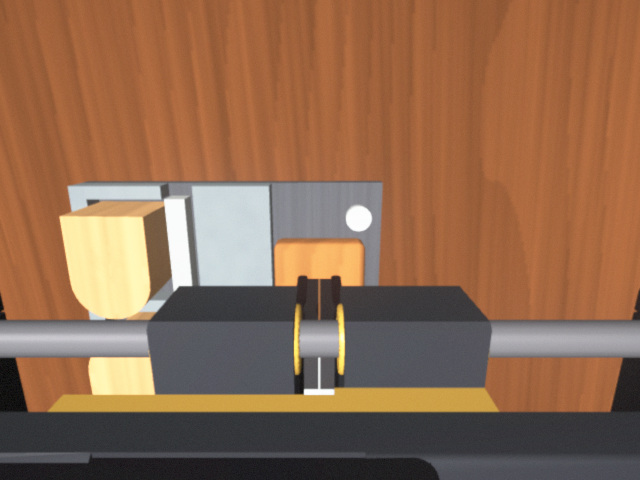

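step_arm --pt "0 0 0 0 0 1 0" --pt "0 0 0 0 0 2 0" --pt "0 0 0 0 0 3 0" --pt "0 0 0 0 0 4 0" --pt "0 0 0 0 0 5 0" --pt "0 0 0 0 0 6 0" --pt "0 0 0 0 0 6 0" --pt "0 0 0 0 0 6 0"

```text
time: 54.5
position: [0.6133, 0.0804, 0.0699]
tool_rot: [-2.301, -2.138, -0.005]
ft_force: [-0.5, 5.4, 8.1]
grip_width: 0.007
```

Run:
```python
from h import *
st(); img("side","s30",(230,160,430,310),4)
```

```text
t 54.50 pos [613.3  80.4  69.9] yaw(tool x) 85.8 zax [ 0.002  0.003 -1.   ] F [-0.5  5.4  8.1] M [1.05 0.08 0.01] grip 0.6 q [ 0.53  0.51 -0.91  1.66  0.42  1.18 -0.55]
```

View pics/s30.png

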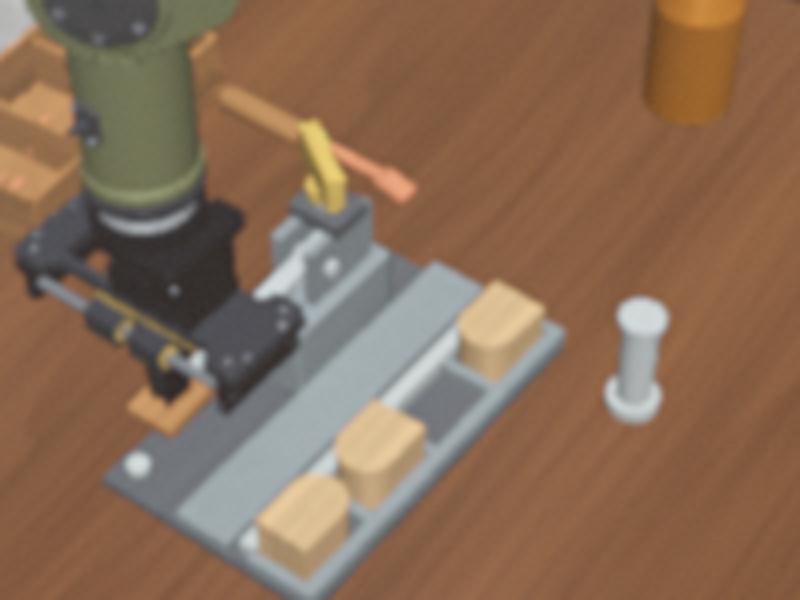

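Run:
```python
from h import *
for z in (.07,.08,.09): print(z,(proj("side",[.6133,.0804,z])-[230,160])*4)
o=np.array([.4915,-.0235]); ex=np.array([.9972,-.075]); ey=np.array([.075,.9972])
for phi in (.3,.4,.46,.5,.55):
    th=.35-phi
    out=[]
    for (dx,s,t) in [(-20,122,7),(-20,178,7),(20,178,7),(-20,178,-7)]:
        y=-40+s*np.cos(th)-t*np.sin(th); z=100+s*np.sin(th)+t*np.cos(th); p=o+ex*(115+dx)/1000+ey*y/1000
        out.append(((proj("side",[*p,z/1000])-[230,160])*4).round(0).tolist())
    print(phi,out)
```

```text
0.07 [173.50889484 412.8001597 ]
0.08 [172.28385708 403.33993456]
0.09 [171.04584593 393.77952369]
0.3 [[219.0, 356.0], [164.0, 403.0], [120.0, 376.0], [165.0, 418.0]]
0.4 [[220.0, 369.0], [166.0, 421.0], [122.0, 394.0], [168.0, 434.0]]
0.46 [[221.0, 376.0], [168.0, 431.0], [124.0, 404.0], [171.0, 443.0]]
0.5 [[221.0, 380.0], [169.0, 437.0], [125.0, 410.0], [173.0, 448.0]]
0.55 [[223.0, 385.0], [171.0, 445.0], [128.0, 418.0], [176.0, 455.0]]
```

step_arm --pt "0 0 0 0 0 2 0" --pt "0 0 0 0 0 4 0" --pt "0 0 0 0 0 6 0" --pt "0 0 0 0 0 7 0" --pt "0 0 0 0 0 8 0" --pt "0 0 0 0 0 9 0" --pt "0 0 0 0 0 9 0" --pt "0 0 0 0 0 9 0"

```text
time: 55.55
position: [0.6134, 0.0799, 0.0628]
tool_rot: [2.301, 2.138, 0.003]
ft_force: [-5.6, 3.3, 17.6]
grip_width: 0.002
```

Run:
```python
from h import *
st(); img("side","s31",(240,220,320,280),10)
```

```text
t 55.55 pos [613.4  79.9  62.8] yaw(tool x) 85.8 zax [ 0.002  0.001 -1.   ] F [-5.6  3.3 17.6] M [ 0.49  1.08 -0.09] grip 0.2 q [ 0.53  0.51 -0.9   1.67  0.43  1.17 -0.55]
```

View pics/s31.png

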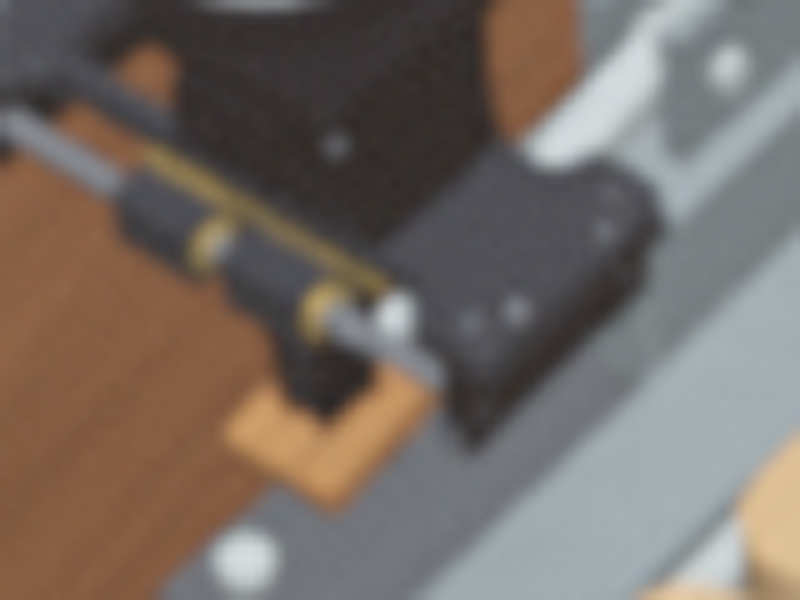

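step_arm --pt "0 0 0 0 0 1 0" --pt "0 0 0 0 0 2 0" --pt "0 0 0 0 0 2 0" --pt "0 0 0 0 0 2 0" --pt "0 0 0 0 0 2 0" --pt "0 0 0 0 0 2 0" --pt "0 0 0 0 0 2 0" --pt "0 0 0 0 0 2 0"

```text
time: 56.6
position: [0.6135, 0.08, 0.0624]
tool_rot: [2.3, 2.137, 0.003]
ft_force: [-8.0, 2.0, 26.9]
grip_width: 0.003
```

Run:
```python
from h import *
st(); img("wrist","w32"); img("top","t32",(250,180,400,300),5)
```

```text
t 56.60 pos [613.5  80.   62.4] yaw(tool x) 85.8 zax [ 0.003  0.    -1.   ] F [-8.   2.  26.9] M [ 0.15  1.86 -0.03] grip 0.2 q [ 0.53  0.51 -0.9   1.67  0.43  1.17 -0.56]
```

View pics/w32.png

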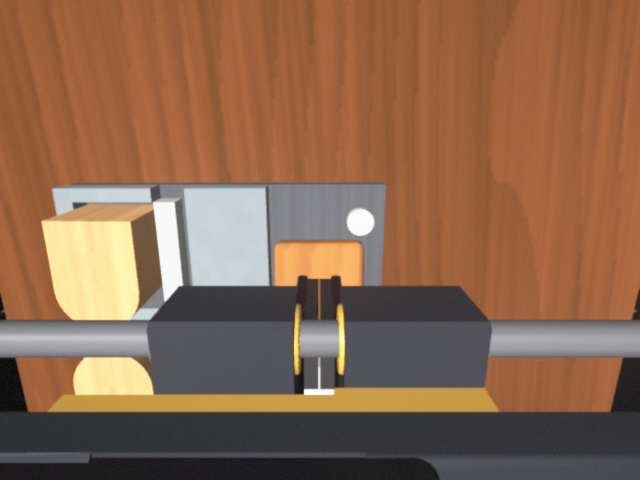

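View pics/t32.png

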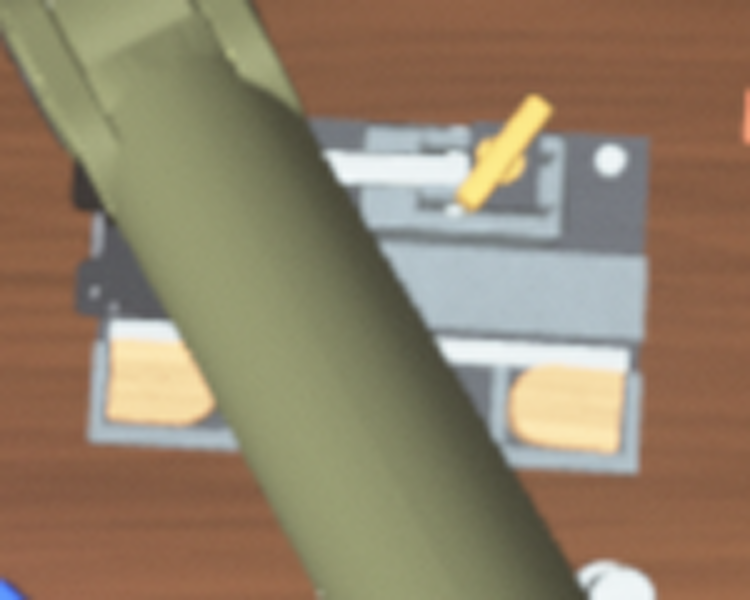

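Run:
```python
from h import *
img("side","s33",(250,230,320,280),10)
im=cv2.imread("pics/side0.png"); save(im,"s33b",(250,215,320,265),10)
o=np.array([.4915,-.0235]); ex=np.array([.9972,-.075]); ey=np.array([.075,.9972])
for phi,off in ((0,(250,215)),(.4,(250,230)),(.46,(250,230)),(.5,(250,230))):
    th=.35-phi
    out=[]
    for (dx,s,t) in [(-20,178,7),(20,178,7),(-20,178,-7),(20,178,-7)]:
        y=-40+s*np.cos(th)-t*np.sin(th); z=100+s*np.sin(th)+t*np.cos(th); p=o+ex*(115+dx)/1000+ey*y/1000
        out.append(((proj("side",[*p,z/1000])-off)*10).round(0).tolist())
    print(phi,out)
```

```text
0 [[225.0, 299.0], [111.0, 231.0], [217.0, 344.0], [104.0, 276.0]]
0.4 [[215.0, 353.0], [104.0, 286.0], [221.0, 385.0], [111.0, 318.0]]
0.46 [[219.0, 378.0], [109.0, 310.0], [227.0, 407.0], [118.0, 340.0]]
0.5 [[223.0, 393.0], [114.0, 326.0], [232.0, 421.0], [124.0, 354.0]]
```

View pics/s33.png

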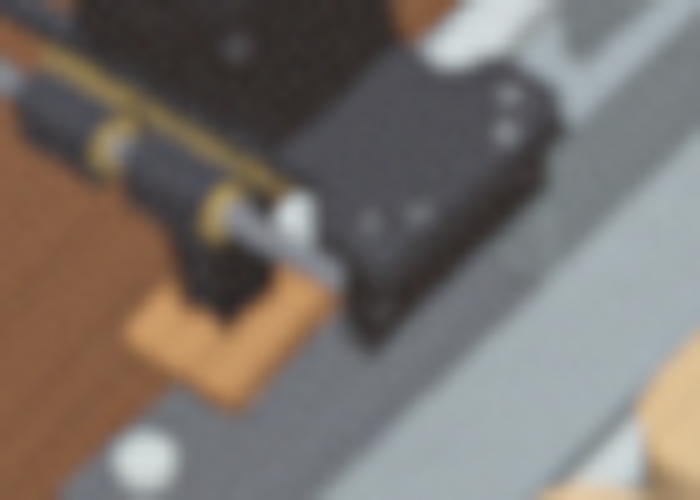

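View pics/s33b.png

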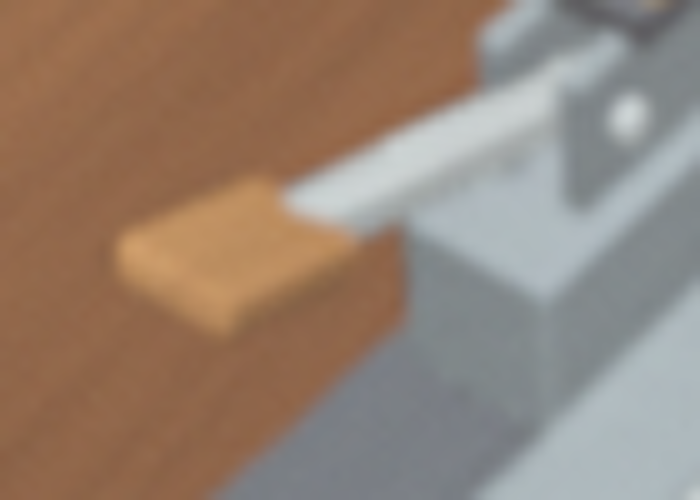

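step_arm --pt "0 0 0 0 0 -5 0" --pt "0 0 0 0 0 -15 0" --pt "0 0 0 -2 0 -28 0" --pt "0 0 0 -4 0 -42 0" --pt "0 0 0 -6 0 -56 0" --pt "0 0 0 -6 0 -75 0" --pt "0 0 0 -6 0 -110 0" --pt "0 0 0 -6 0 -150 0"

```text
time: 57.75
position: [0.6112, 0.0705, 0.2076]
tool_rot: [-2.303, -2.135, 0.005]
ft_force: [0.8, -0.8, 0.3]
grip_width: 0.006
```

step_arm --pt "0 0 0 0 0 -40 0" --pt "0 0 0 0 0 -80 0" --pt "0 0 0 40 0 -100 0" --pt "0 0 0 90 0 -100 0" --pt "0 0 0 140 0 -100 0" --pt "0 0 0 180 0 -100 0" --pt "0 0 0 180 0 -100 0" --pt "0 0 0 180 0 -100 0"

```text
time: 58.75
position: [0.6258, 0.2501, 0.307]
tool_rot: [2.303, 2.135, -0.003]
ft_force: [0.7, -0.6, 0.3]
grip_width: 0.002
```

Run:
```python
from h import *
st(); img("side","s34",(230,160,430,310),4); im,c=img("top","t34",(255,180,415,310),5)
for y in (-111,37,111):
    p=np.array([.4895,-.0235])+np.array([.075,.9972])*y/1000
    heel(im,c,p[0],p[1],z=.052,half=.037)
```

```text
t 58.75 pos [625.8 250.1 307. ] yaw(tool x) 85.7 zax [-0.001 -0.002 -1.   ] F [ 0.7 -0.6  0.3] M [-0.06 -0.06 -0.04] grip 0.2 q [ 0.2   0.51 -0.97  1.17  0.41  1.66 -0.75]
heel 0.5108 -0.1314 yaw -93.1 size mm 69.02467346191406 14.750801086425781 thr 196.0
heel 0.5206 0.0137 yaw 86.0 size mm 74.50494384765625 14.000850677490234 thr 197.0
heel 0.4981 0.0854 yaw -180.0 size mm 73.5 69.5 thr 126.0
```

View pics/s34.png

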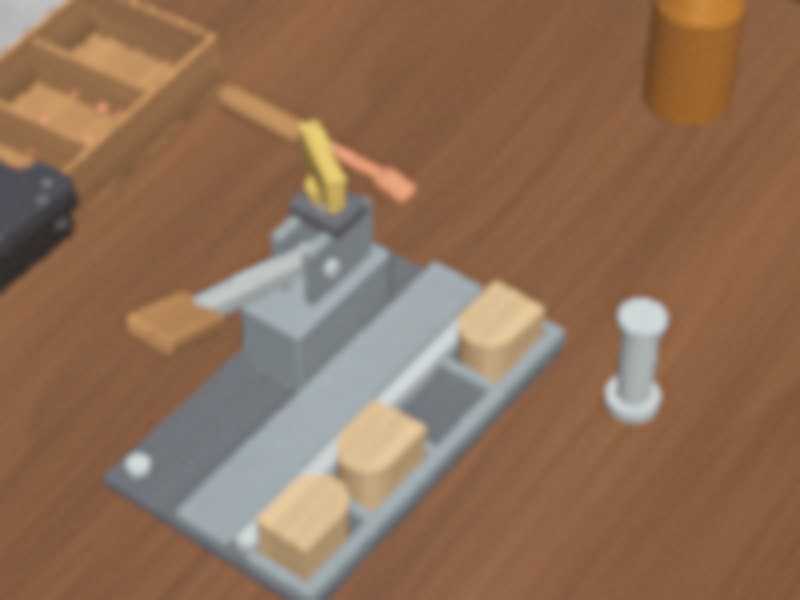

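View pics/t34.png

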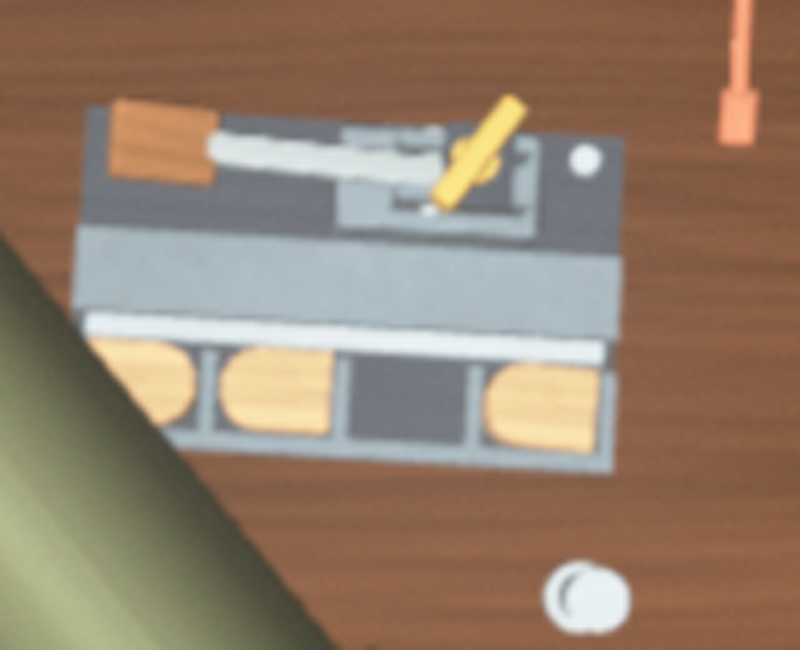

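Run:
```python
from h import *
s=ctrl.get_state(); print(s["qd"].round(3), s["time"])
print(ctrl.close_job())
```

```text
[ 0.007 -0.003 -0.004 -0.002 -0.003 -0.002 -0.001] 58.85
the job is handed in; nothing more can be done
None
```

I handed the job in at 58.9 s, with the whole task done as far as my own checks show; the interface gives no verdict.

- **Lock nut:** Turning it anticlockwise ran it down about 25° until the wrist moment rose to 0.85 N m, which I took as the seat. I then unscrewed it clockwise about 214° in one grip. That is roughly 3.7 rad, inferred from the tool turn and the wing angle seen from above, because I had no direct reading of the joint.
- **Heels:** Only three pale heel blocks were on the bench; the blue, orange and purple ones were left alone. They went into the +y end pocket, the one next to it, and the -y end pocket. Before the lever push all three sat within the pocket walls in the pictures. After the push the side view still showed all three seated. In the last top view the arm partly hid the +y end heel.
- **Lever:** I pushed it down until the force jumped from 8 N to 27 N. The side view put the swing at about 0.48 to 0.50 rad. After I let go, the last pictures show it back up, with the nut still raised. The bottle, snap setter and tack lifter look unmoved in the last pictures.

**Checks that failed or disagreed:**
- The first grip on one heel slipped because I lifted before the fingers had closed; I gripped it again lower down.
- At the lever stop the TCP read 62 mm, although the pad top should be about 85 mm up. I relied on the force jump and the pictures instead.
- The automatic heel fit on the final top view locked onto the wrong edges, so the final placing was judged by eye.

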